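# Stamp a batch of bars in the spring marking fixture

## Robot

A 7-joint arm with a two-finger parallel gripper is mounted at the origin on a cart in front of the work surface, level with it; the furniture and walls round the work are solid. World frame = base frame: x ahead of the robot, y to its left, z up, the work surface at z = 0. Lengths are in m, angles in rad, forces in N, time in s.
With the tool pointing down it reaches from about 0.4 to 0.85 m from the base axis. Payload 6.9 kg.
Tool frame: the origin (TCP) lies at the very end of the fingers, on their centre line; the grasp point (between the pads) lies 19 mm behind it (robot.hold_point_z is the distance from the TCP to the grasp point, in m); z points along the fingers, y is the line along which they close (so a half turn about z gives the same grasp; the last joint's range is limited). The gripper opens to 85 mm and grips with 20 to 120 N. Pads are 22 mm wide; open, the fingers measure 114 mm over their backs; the gripper's body (76 mm by 85 mm) begins 54 mm behind the grasp point. The pads swing forward as they close: fully open they stand 13 mm farther back than shut.
Start: joints at [1.276, 0.507, -0.238, 1.5, 0.126, 1.149, -0.155], TCP at [0.244, -0.575, 0.21] pointing down, gripper open.
Joint ranges: [-3.08, 3.08], [-0.24, 2.05], [-1.43, 1.35], [0, 2.5], [-1.52, 4.66], [0.17, 1.96], [-2.89, 2.89]. Speed limits (rad/s): [2.39, 2.39, 3.14, 3.14, 3.14, 3.14, 3.14].

## Interface

Orientations are given as a unit quaternion [w, x, y, z].
In Python, from plant import observe, capture, workorder, finder, robot gives the robot as it stands.
- The arm moves only by the tool send_rows, never from a script. Its argument "deltas" is a list of rows, each a list of 7 numbers: the turn, a rotation vector about the tool's x, y, z in rad, then the shift along the tool's x, y, z in cm, then the opening in per cent of the stroke, from 0 (shut) to 100 (fully open). In form: [[wx, wy, wz, dx, dy, dz, grip], ...]. A call has 1 to 5 rows; each row shifts and turns the commanded pose from where the row before left it, along the tool's axes as they then stand; what a row does not reach is not made up. A row lasts 1/12 s, in which the tool goes at most 41.7 mm and 7.16 degrees, less where a joint would pass 70% of its speed; a pose out of reach is approached as far as the arm can. A call is refused whole if a number of a shift passes 4.17 or a number of a turn 0.125, either way. A call with a gripper value outside its range is refused whole. The fingers move at their own pace and stop on an object; "squeeze" is the grip in N (left out, the last holds). Time passes only in rows, so rows that do not move let the fingers close. It gives the time, the measured TCP pose, the force, the opening and the grip force at its end, in the units of the state.
- observe(): the state, without advancing time (a new reading comes with each control period).
- capture(name): name is "side" or "top"; returns a dict with "pixels" (480x640x3 uint8, blue, green, red), "camera_matrix" (3x3 intrinsics, pixels), "rvec" (rotation vector, rad) and "tvec" (3), from world to camera coordinates, as OpenCV has them. Camera axes: x right, y down, z forward; pixel columns grow to the right and rows downward; lengths in m; the calibration is good to about 2 mm. A picture is of the moment at which its call begins. There is no depth.
- workorder.finish_job(): hands the job in; it is judged then, once.
Trained networks look in the newest picture that a camera, given by its name, has taken for a name from the list of things; names that differ only in an ending like _2 or _b are one class to them, and where a whole thing is asked for, a point or a joint stands for the part that bears it (a point fixed in the world has none). Each returns a list of dicts, best first, with "score" (0 to 1); they miss things now and then, are a little off and sometimes report something else, mostly with a low value. They report only what shows in the picture. A call takes as long as a camera call. They do not tell look-alikes from the thing itself.
- finder.boxes_of(camera, name): "bbox" ([left, top, width, height] in pixels, round what is visible of it).
The state is a dict: "clock": time; "q": joint angles; "dq": joint speeds; "joint_efforts": joint torques, N m; "ee_pos": TCP position; "eef_rot": TCP orientation; "force": force on the tool from outside, world axes, zero at the start; "wrist_torque": the same for the moment, N m; "gripper_width": finger opening in m; "grasp_force": force on a finger pad.
Only numpy, scipy, OpenCV 4.12 (cv2) and the standard library are available. Lean on these libraries where they do the work, as an engineer would, in place of code of your own. Each camera call takes 0.05 s, during which the arm holds its last target. There are 200 camera calls.

## Task

Stamp the aluminium bars lying on the rubber mat, all in one shot: lay each bar in a lane of the marking fixture, turn the wing knob fully clockwise to clamp them, draw the striker back by its fin until the sear catches, let go, and press the trip pad to fire it. Then turn the wing knob fully back to unclamp and lay all the bars flat in the grey tray. Do not knock the upright guard plate beside the wings, and leave the other things on the table where they are.

Things in the scene. Friction and masses are not known exactly. Their poses are not given: they have to be found in the camera images.
- fixture: Fixed steel marking fixture, base plate 226 x 168 x 8 mm. Origin at the table top under its middle lane, 40 mm before the stop; its x axis runs along the lanes from the wing-knob end (-x) to the striker end (+x), z up. Lane floor at z = 8 mm; lanes 28 mm wide, 48 mm apart (y = +48, 0, -48 mm), parted by ridges 20 mm wide, tops at z = 13.5 mm. Bars in neighbouring lanes have 26 mm between them
- stop (a point): Middle of the top edge of the stop, the grey cross wall that ends the lanes at fixture x = +40 mm; 12 mm thick, top at z = 37 mm. The rear plate behind the striker (fixture x = 106 to 114 mm) is as high
- jaw_face (a point): Middle of the rubber face of the jaw (top z = 32 mm) at the other end of the lanes, at fixture x = -34.5 mm with the wing knob at 0. Turning the knob brings it 9.5 mm per rad towards +x, until it pushes the bars against the stop with about 10 N
- lane0 (a point): Where the centre of a bar laid in the first lane (y = +48 mm of the fixture) goes, leaving 4 mm to the stop; axes as the fixture's. Bars may go in any lanes, either end first
- lane1 (a point): The same for the middle lane (y = 0)
- lane2 (a point): The same for the third lane (y = -48 mm)
- wing (a joint): Wing knob at the robot's end of the fixture, turning about a vertical axis: rad, 0 = open (blade along the fixture's x axis), grows clockwise seen from above to 1.5 = fully clamped (blade across, along the fixture's y axis). Stays where it is left; turning takes about 0.2 N m, up to 0.3 N m at the end
- wing_grip (a point): Centre of the wing blade, on the knob's axis (x = -74 mm, y = 0 of the fixture), at z = 65 mm; the blade is 70 mm long (this point's x axis), 8 mm thick (its y axis), from z = 49 to 75 mm. Turns with the knob
- guard: Fixed upright aluminium guard plate on the fixture's +y side of the wing knob, parallel to the fixture's x axis, 66 mm long, 3 mm thick, top at z = 84 mm. Its inner face is 42 mm from the knob's axis, 7 mm beyond the wing tips. Origin at the middle of its foot. Must not be hit (under 4 N)
- striker (a joint): Striker slide along the fixture's +x: m, 0 = home (fired). Springs pull it home with 6 N at 0, 15 N at 30 mm. Drawn past about 28.5 mm the sear catches, and it then rests at about 28 mm; end of travel 34 mm
- fin_grip (a point): Grip point of the striker's upright steel fin, which is 44 mm wide (along the fixture's y), 10 mm thick (along its x), from z = 33 to 85 mm; this point is on its middle at z = 68 mm, at fixture x = 60 mm when home. Moves with the striker; axes as the fixture's
- trip (a joint): Trip pad travel, m: 0 = up, 0.010 = fully down, springs up again. Pressing it about 8 mm lets the caught striker go. Takes 3 to 10 N
- trip_top (a point): Middle of the top of the black trip pad, 24 x 20 mm, top at z = 52 mm when up, at x = 84 mm, y = -72 mm of the fixture
- bar0_c (a point): Centre of an aluminium bar 64 x 22 x 22 mm, about 0.09 kg; the point's x axis runs along the bar. All bars are alike; they start on the mat, at various angles. Two or three bars are present
- bar1_c (a point): Centre of another bar, the same
- bar2_c (a point): Centre of another bar, the same
- mat: Fixed thin black rubber mat, 186 x 106 x 2 mm, where the bars start; origin at the table top under its centre, x axis along its length. It lies on one side of the fixture, the tray on the other; which is which varies
- tray: Fixed shallow grey tray, 174 mm (x) by 112 mm (y) by 13 mm high, walls 4 mm; origin at the table top under its centre. Room for three bars side by side, lying across it (along its y axis), 46 mm apart
- tray_in (a point): Centre of the tray's inner floor (4 mm above the table); a bar lying flat in the tray has its centre 11 mm above this
- jar_a: Bystander: paint jar with white cap, 37 mm across, 78 mm high, origin at its foot
- jar_b: Bystander: paint jar with white cap, 37 mm across, 73 mm high, origin at its foot
- bottle_a: Bystander: small dropper bottle, 25 mm across, 75 mm high, origin at its foot
- snips: Bystander: blue-handled side cutters lying left of the task's things, 157 mm long, 14 mm high
- driver: Bystander: black screwdriver lying at the right rear, 168 mm long, 16 mm high
Mind the look-alikes: they are no part of the job. Leave any green or red look-alike of the part that bears bar2_c alone. Leave any turquoise or yellow look-alike of the part that bears bar1_c alone.

How it is judged:
On the way, in this order (a step that is already met when the one before it is completed fails the run):
1. every bar lies flat in a lane of the fixture, the wing knob still open (under 0.5 rad) (x of bar0_c in the frame of fixture between -0.005 and 0.011 m and y of bar0_c in the frame of fixture between -0.055 and 0.055 m and z of bar0_c in the frame of fixture between 0.016 and 0.022 m and angle between the x axis of each of bar0_c, bar1_c, bar2_c and the x axis of fixture, either way round below 0.15 rad and x of bar1_c in the frame of fixture between -0.005 and 0.011 m and y of bar1_c in the frame of fixture between -0.055 and 0.055 m and z of bar1_c in the frame of fixture between 0.016 and 0.022 m and x of bar2_c in the frame of fixture between -0.005 and 0.011 m and y of bar2_c in the frame of fixture between -0.055 and 0.055 m and z of bar2_c in the frame of fixture between 0.016 and 0.022 m and value of joint wing below 0.5 rad), for 0.2 s.
2. wing knob turned clockwise past 1.3 rad, every bar pushed against the stop (within 4 mm) (x of bar0_c in the frame of fixture between 0.004 and 0.011 m and y of bar0_c in the frame of fixture between -0.055 and 0.055 m and z of bar0_c in the frame of fixture between 0.016 and 0.022 m and angle between the x axis of each of bar0_c, bar1_c, bar2_c and the x axis of fixture, either way round below 0.15 rad and x of bar1_c in the frame of fixture between 0.004 and 0.011 m and y of bar1_c in the frame of fixture between -0.055 and 0.055 m and z of bar1_c in the frame of fixture between 0.016 and 0.022 m and x of bar2_c in the frame of fixture between 0.004 and 0.011 m and y of bar2_c in the frame of fixture between -0.055 and 0.055 m and z of bar2_c in the frame of fixture between 0.016 and 0.022 m and value of joint wing above 1.3 rad), for 0.2 s.
3. striker drawn back and resting on its sear (over 26 mm), not held by the fingers, bars still clamped (all of step 2 and value of joint striker above 0.026 m and contact force between the fingers and striker below 0.5 N), for 0.2 s.
4. striker fired home (under 4 mm) with the bars still clamped (all of step 2 and value of joint striker below 0.004 m and contact force between the fingers and striker below 0.5 N), for 0.1 s.
5. wing knob turned back under 0.4 rad (value of joint wing below 0.4 rad), for 0.2 s.
At the end, for the whole second after the job is handed in: Every bar lies flat in the tray (centre under 19 mm above the table, inside the walls) and at rest, the wing knob is open (under 0.4 rad) and the striker is home (under 4 mm) (value of joint wing below 0.4 rad and value of joint striker below 0.004 m and x of bar0_c in the frame of tray between -0.075 and 0.075 m and y of bar0_c in the frame of tray between -0.048 and 0.048 m and z of each of bar0_c, bar1_c, bar2_c in the frame of tray below 0.019 m and linear speed of each of bar0, bar1, bar2 below 0.02 m/s and x of bar1_c in the frame of tray between -0.075 and 0.075 m and y of bar1_c in the frame of tray between -0.048 and 0.048 m and x of bar2_c in the frame of tray between -0.075 and 0.075 m and y of bar2_c in the frame of tray between -0.048 and 0.048 m); the robot touches nothing.
It fails at once if the guard plate beside the wing knob is hit (over 4 N) (contact force between any of the arm, the fingers and guard above 4 N).
It fails at once if a jar, the dropper bottle, the side cutters or the screwdriver is moved more than 30 mm (distance of any of jar_a, jar_b, bottle_a, snips, driver from where it was at the start of the episode above 0.03 m).
Of bar0, bar1, bar2 only 2 to 3 are there at a start; the rules pass over those that are not, and their reading is None.
At some moment in a run one of bar0, bar1, bar2 may be knocked a few centimetres aside while the robot is not near it.
Once in a run the grip may slacken for a moment while it holds something.
It also fails if it takes over 210 s, if anything falls off the work surface, if the arm or the gripper's body presses on something with over 40 N, if the wrist force passes 120 N, or if a joint passes its speed limit or range.

## Working session

There is one attempt and no reset: what is moved stays moved. The work goes in short steps, Python scripts to look and compute and a tool call to move; the robot and the scene stay as the last step left them, time stands still between calls to the robot, and variables do not carry over. Pictures are saved under pics/ and viewed, at most 14 in all, crops included, and the job is handed in when it is done.

Besides the shell and the picture viewer there is one more tool, called after "Request:" as a command line: name --pt "numbers of a row" for each row, then --argument value for the rest. send_rows: Moves the arm, as the interface text tells. Its arguments: {"type":"object","properties":{"deltas":{"type":"array"},"squeeze":{"type":"number"}},"required":["deltas"]}

```bash
ls; mkdir -p pics; cat > h.py <<'E'
import numpy as np, cv2
from plant import observe, capture, workorder, finder, robot
def cam(n):
    c=capture(n); c['R']=cv2.Rodrigues(np.array(c['rvec'],float))[0]; c['K']=np.array(c['camera_matrix'],float); c['t']=np.array(c['tvec'],float).ravel(); return c
def ray(c,u,v,z):
    d=c['R'].T@np.linalg.inv(c['K'])@np.array([u,v,1.]); o=-c['R'].T@c['t']
    return (o+d*(z-o[2])/d[2])[:2]
def proj(c,p):
    q=c['K']@(c['R']@np.array(p,float)+c['t']); return q[:2]/q[2]
E
python3 - <<'E'
from h import *
s=observe(); print({k:np.round(v,3).tolist() for k,v in s.items()}, robot.hold_point_z)
for n in ['side','top']:
    c=cam(n); cv2.imwrite(f'pics/{n}0.png',c['pixels']); print(n,np.round(-c['R'].T@c['t'],3),np.round(c['R'][2],2))
    for k in ['bar0_c','fixture','guard','mat','tray','wing','striker','trip','jaw_face']:
        try: print(k,[(np.round(b['bbox']).astype(int).tolist(),round(b['score'],2)) for b in finder.boxes_of(n,k)][:5])
        except Exception as e: print(k,e)
E
```

```text
pics
{'clock': 0.0, 'q': [1.276, 0.508, -0.238, 1.501, 0.126, 1.149, -0.155], 'dq': [-0.002, -0.0, -0.0, -0.001, 0.002, 0.0, 0.001], 'joint_efforts': [-0.0, -62.058, -2.186, -24.965, 0.013, 0.012, 0.0], 'ee_pos': [0.244, -0.575, 0.209], 'eef_rot': [-0.001, 0.98, 0.199, -0.0], 'force': [-0.956, 0.325, -0.147], 'wrist_torque': [0.06, 0.056, 0.005], 'grasp_force': 0.0, 'gripper_width': 0.086} 0.0187
side [0.429 1.042 0.741] [ 0.15 -0.72 -0.67]
bar0_c [([291, 174, 12, 18], 0.53), ([262, 177, 21, 28], 0.46)]
fixture [([307, 193, 95, 59], 0.75), ([341, 262, 28, 21], 0.24)]
guard [([378, 216, 28, 31], 0.87)]
mat [([318, 258, 78, 32], 0.56)]
tray [([324, 176, 65, 31], 0.69), ([375, 207, 25, 10], 0.29)]
wing [([374, 205, 26, 10], 0.76)]
striker [([327, 203, 9, 35], 0.54)]
trip [([310, 196, 93, 60], 0.25)]
jaw_face [([368, 206, 3, 36], 0.56)]
top [0.462 0.345 1.069] [ 0.1  -0.01 -0.99]
bar0_c []
fixture [([334, 201, 84, 101], 0.69), ([415, 201, 60, 81], 0.37)]
guard [([354, 275, 17, 29], 0.72), ([379, 272, 11, 32], 0.7), ([297, 251, 17, 29], 0.45)]
mat [([282, 221, 54, 85], 0.63)]
tray [([294, 249, 19, 28], 0.74)]
wing [([382, 271, 7, 29], 0.58)]
striker [([348, 225, 54, 10], 0.63)]
trip []
jaw_face [([429, 163, 63, 14], 0.65)]
```

View pics/top0.png

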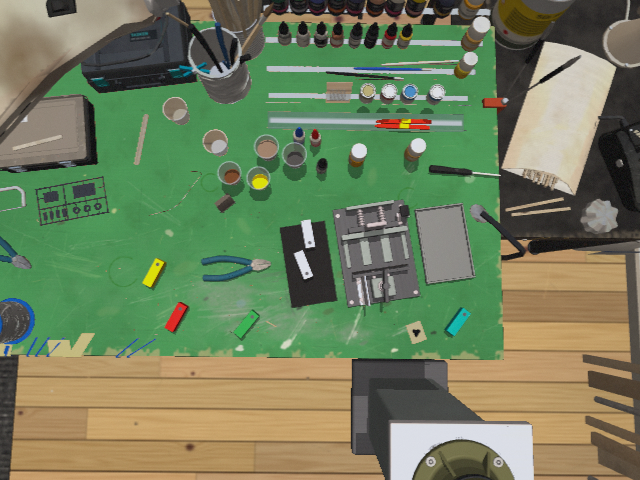

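View pics/side0.png

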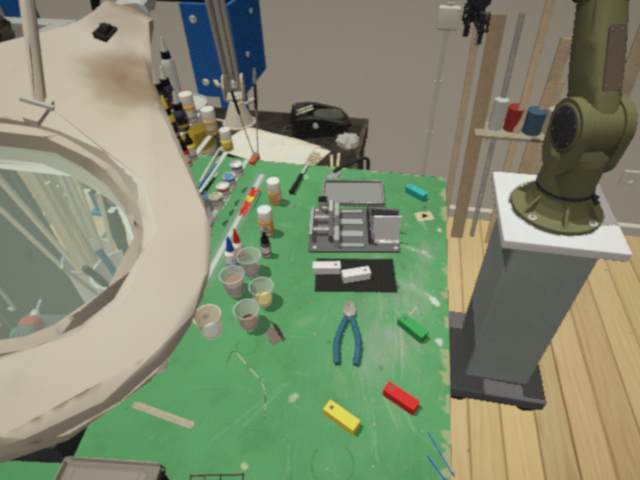

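Top view: two white bars on the black mat (about 308,234 and 303,264), fixture in the middle (375,255), tray on the right (444,243). The yellow (153,273), red (176,317), green (246,324) and turquoise (458,321) blocks are off the mat and are look-alikes. The bars meant are the bare white ones. I'll enlarge to confirm them and get features.

```bash
python3 - <<'E'
import cv2
a=cv2.imread('pics/top0.png')[190:310,275:475]; cv2.imwrite('pics/top0c.png',cv2.resize(a,None,fx=4,fy=4,interpolation=cv2.INTER_CUBIC))
a=cv2.imread('pics/side0.png')[170:300,300:412]; cv2.imwrite('pics/side0c.png',cv2.resize(a,None,fx=4.5,fy=4.5,interpolation=cv2.INTER_CUBIC))
E
```

```text
(no output)
```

View pics/top0c.png

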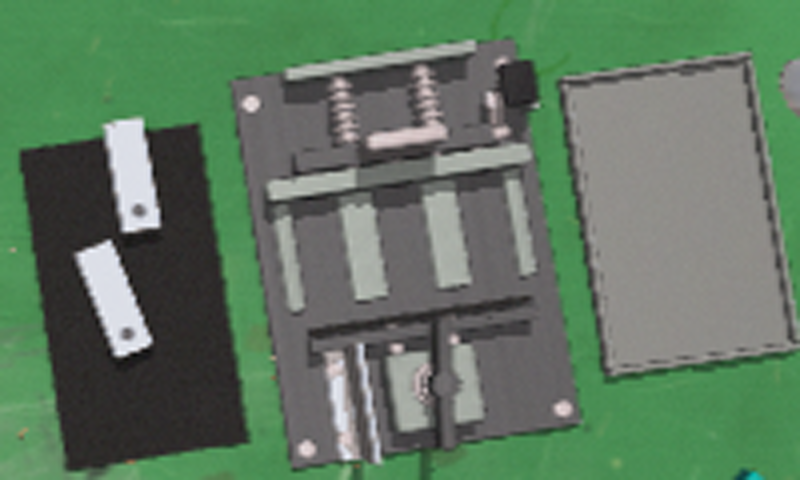

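View pics/side0c.png

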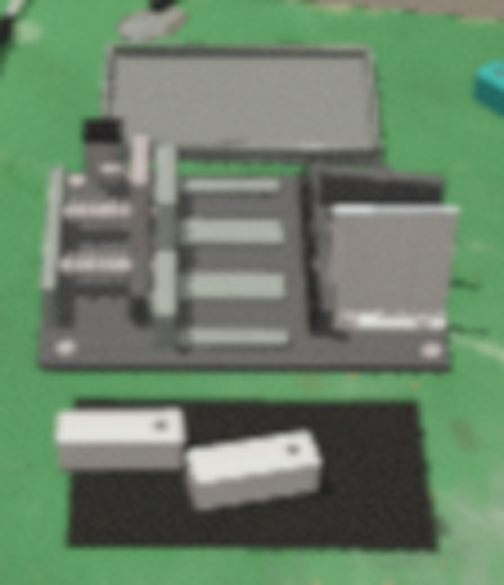

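```bash
cat > fit.py <<'E'
from h import *
from scipy.optimize import least_squares
C={n:cam(n) for n in('top','side')}
T=lambda u,v:((u+.5)/4-.5+275,(v+.5)/4-.5+190)
S=lambda u,v:((u+.5)/4.5-.5+300,(v+.5)/4.5-.5+170)
def W(p,q): 
    c,s=np.cos(p[2]),np.sin(p[2]); return [p[0]+c*q[0]-s*q[1],p[1]+s*q[0]+c*q[1],q[2]]
def fit(obs,p0,pf=lambda q,p:q):
    f=lambda p:np.concatenate([proj(C[n],W(p,pf(q,p)))-uv for n,q,uv in obs])
    r=least_squares(f,p0,loss='soft_l1'); return r.x,r.fun.reshape(-1,2)
E
python3 - <<'E'
from fit import *
m=1e-3
# fixture: 4th param base centre x
B=lambda i,j:(('b',i,j))
def pf(q,p): return (p[3]+q[1]*.113,q[2]*.084,.008) if q[0]=='b' else q
ob=[('top',B(1,1),T(233,80)),('top',B(1,-1),T(513,40)),('top',B(-1,-1),T(580,424)),('top',B(-1,1),T(294,468)),
('top',(.06,0,.085),T(408,135)),('top',(-.039,0,.075),T(438,315)),('top',(-.109,0,.075),T(447,447)),('top',(.084,-.072,.052),T(517,84)),
('top',(-.041,.0435,.084),T(360,345)),('top',(-.107,.0435,.084),T(377,460)),
('side',(-.041,.0435,.084),S(332,207)),('side',(-.107,.0435,.084),S(459,209)),('side',(.084,-.072,.052),S(103,125)),
('side',B(1,1),S(40,360)),('side',B(-1,1),S(452,362))]
x,r=fit(ob,[.5,.2,.1,0],pf); print('fix',np.round(x,4)); print(np.round(r,1).tolist())
for nm,hx,hy,z,uv in [('tray',.087,.056,.013,[(560,80),(749,53),(798,348),(608,377)]),('mat',.093,.053,.002,[(22,150),(198,124),(247,440),(67,468)])]:
    # tray x long, along world x
    ob=[('top',(a*hx,b*hy,z),T(*k)) for (a,b),k in zip([(1,1),(1,-1),(-1,-1),(-1,1)],uv)]
    x,r=fit(ob,[.5,.2,.1]); print(nm,np.round(x,4),np.round(r,1).tolist())
for nm,uv,sv in [('A',[(104,125),(143,118),(160,226),(124,233)],[(57,411),(183,407),(186,437),(58,441)]),('B',[(76,252),(112,240),(152,344),(117,357)],[(187,455),(308,432),(320,458),(192,480)])]:
    ob=[('top',(a*.032,b*.011,.024),T(*k)) for (a,b),k in zip([(1,1),(1,-1),(-1,-1),(-1,1)],uv)]
    obs=[('side',(a*.032,b*.011,.024),S(*k)) for (a,b),k in zip([(1,-1),(-1,-1),(-1,1),(1,1)],sv)]
    for o in (ob,obs,ob+obs):
        x,r=fit(o,[.6,.3,.1]); print(nm,np.round(x,4),np.round(r,1).tolist())
E
```

```text
fix [0.5282 0.1926 0.165  0.0029]
[[-0.7, 0.0], [0.7, -0.7], [0.9, 0.3], [-0.4, 0.6], [0.1, 0.4], [-0.4, 1.4], [2.8, 1.0], [0.9, -0.4], [-0.3, -2.2], [0.5, 0.2], [-0.6, 0.7], [-1.1, 0.4], [0.0, 0.6], [-0.6, 0.8], [0.2, 1.1]]
tray [0.5545 0.0371 0.1505] [[-0.4, -0.6], [0.0, -0.4], [0.7, 0.7], [-0.2, 0.3]]
mat [0.5047 0.3487 0.1625] [[-0.8, -0.4], [0.5, -0.6], [0.6, 0.4], [-0.4, 0.5]]
A [0.571  0.35   0.1844] [[0.0, -0.4], [-0.2, -0.3], [0.4, 0.4], [-0.2, 0.3]]
A [0.5717 0.3475 0.2241] [[0.4, -0.0], [-0.3, -0.0], [-0.4, 0.0], [0.3, 0.1]]
A [0.5712 0.3492 0.1988] [[0.2, -0.4], [-0.0, -0.4], [0.9, 0.2], [0.4, 0.2], [0.6, 0.3], [-0.1, 0.7], [-0.4, 0.8], [0.2, 0.3]]
B [0.5014 0.3594 0.3814] [[-0.1, 0.0], [0.0, -0.5], [0.2, 0.1], [-0.2, 0.4]]
B [0.5019 0.3581 0.4025] [[-0.3, -0.9], [-0.2, -0.3], [-0.2, 0.7], [0.9, 0.4]]
B [0.5016 0.3591 0.3881] [[-0.0, -0.0], [0.1, -0.6], [0.5, -0.1], [0.1, 0.3], [-0.2, -0.8], [-0.1, 0.2], [-0.1, 1.2], [0.8, 0.6]]
```

Two bars are confirmed: white, with a dot, on the mat. Bar A is at world (0.571, 0.349) with yaw 0.20 and bar B at (0.502, 0.359) with yaw 0.39. The fixture is at (0.528, 0.193) with yaw 0.165 and the tray at (0.5545, 0.037) with yaw 0.15. I'm starting the move to bar A.

Request:
send_rows --pt "0 0 0 2.6 -2.8 0 100" --pt "0 0 0 2.6 -2.8 0 100" --pt "0 0 0 2.6 -2.8 0 53" --pt "0 0 0 2.6 -2.8 0 53" --pt "0 0 0 2.6 -2.8 0 53" --squeeze 40

```text
clock: 1.52
ee_pos: [0.3092, -0.3942, 0.2104]
eef_rot: [0.0, 0.98, 0.199, 0.0]
force: [0.5, 0.7, 0.2]
gripper_width: 0.0514
grasp_force: 0.0
```

Request:
send_rows --pt "0 0 0 2.6 -2.8 0 53" --pt "0 0 0 2.6 -2.8 0 53" --pt "0 0 0 2.6 -2.8 0 53" --pt "0 0 0 2.6 -2.8 0 53" --pt "0 0 0 2.6 -2.8 0 53"

```text
clock: 1.93
ee_pos: [0.3743, -0.2145, 0.2106]
eef_rot: [0.0, 0.98, 0.199, 0.0]
force: [0.2, -0.9, 0.1]
gripper_width: 0.0447
grasp_force: 0.0
```

```bash
cat >> h.py <<'E'
def yaw(R=None):
    w,x,y,z=observe()['eef_rot']; return np.arctan2(2*(x*y+w*z),1-2*(y*y+z*z))
FX=(.5282,.1926,.165)
def fw(x,y,p=FX): c,s=np.cos(p[2]),np.sin(p[2]); return p[0]+c*x-s*y,p[1]+s*x+c*y
def go(x,y,z,ph):
    s=observe(); p=np.array(s['ee_pos']); f=yaw(); 
    from scipy.spatial.transform import Rotation as Ro
    w,a,b,c_=s['eef_rot']; M=Ro.from_quat([a,b,c_,w])
    Mt=Ro.from_euler('z',ph)*Ro.from_euler('x',np.pi)
    d=np.array([x,y,z])-p
    print('t',round(s['clock'],2),'p',np.round(p,4),'yaw',round(f,3),'w',round(s['gripper_width'],4),'gf',round(s['grasp_force'],1),'F',np.round(s['force'],1))
    print(' rotvec',np.round((M.inv()*Mt).as_rotvec(),3),' cm now',np.round(100*M.inv().apply(d),2),' cm after turn',np.round(100*Mt.inv().apply(d),2))
E
python3 -c "
from h import *
go(.571,.349,.21,.195)"
```

```text
t 1.93 p [ 0.3743 -0.2145  0.2106] yaw 0.401 w 0.0447 gf 0.0 F [ 0.2 -0.9  0.1]
 rotvec [ 0.001 -0.     0.206]  cm now [ 4.009e+01 -4.422e+01  4.000e-02]  cm after turn [ 30.22 -51.47   0.06]
```

Request:
send_rows --pt "0 0 0 2.6 -2.9 0 53" --pt "0 0 0 2.6 -2.9 0 53" --pt "0 0 0 2.6 -2.9 0 53" --pt "0 0 0 2.6 -2.9 0 53" --pt "0 0 0 2.6 -2.9 0 53"

```text
clock: 2.35
ee_pos: [0.4375, -0.0302, 0.2107]
eef_rot: [0.0, 0.98, 0.199, 0.0]
force: [0.4, -0.7, 0.2]
gripper_width: 0.0453
grasp_force: 0.0
```

Request:
send_rows --pt "0 0 0 2.6 -2.9 0 53" --pt "0 0 0 2.6 -2.9 0 53" --pt "0 0 0 2.6 -2.9 0 53" --pt "0 0 0 2.6 -2.9 0 53" --pt "0 0 0 2.6 -2.9 0 53"

```text
clock: 2.77
ee_pos: [0.5006, 0.1541, 0.2105]
eef_rot: [0.0, 0.98, 0.199, 0.0]
force: [1.1, -1.6, 0.2]
gripper_width: 0.0454
grasp_force: 0.0
```

Request:
send_rows --pt "0 0 0 2.6 -2.9 0 53" --pt "0 0 0 2.6 -2.9 0 53" --pt "0 0 0 2.6 -2.9 2 53" --pt "0 0 0.1 0 0 2 53" --pt "0 0 0.1 0 0 2 53"

```text
clock: 3.18
ee_pos: [0.5374, 0.2643, 0.1503]
eef_rot: [-0.001, 0.995, 0.1, 0.0]
force: [-0.1, -0.7, -0.5]
gripper_width: 0.0454
grasp_force: 0.0
```

Request:
send_rows --pt "0 0 0 0 0 0 53"

```text
clock: 3.27
ee_pos: [0.5355, 0.2605, 0.1474]
eef_rot: [0.001, 0.995, 0.099, -0.003]
force: [-0.4, -0.9, -1.0]
gripper_width: 0.0452
grasp_force: 0.0
```

```bash
python3 -c "
from h import *
go(.574,.3495,.01,.195)
c=cam('top');a=c['pixels'][180:310,270:430];cv2.imwrite('pics/t1.png',cv2.resize(a,None,fx=4,fy=4,interpolation=cv2.INTER_CUBIC))"
```

```text
t 3.27 p [0.5355 0.2605 0.1474] yaw 0.198 w 0.0452 gf 0.0 F [-0.4 -0.9 -1. ]
 rotvec [0.002 0.006 0.003]  cm now [ 5.61 -8.   13.69]  cm after turn [ 5.5  -7.99 13.74]
```

View pics/t1.png

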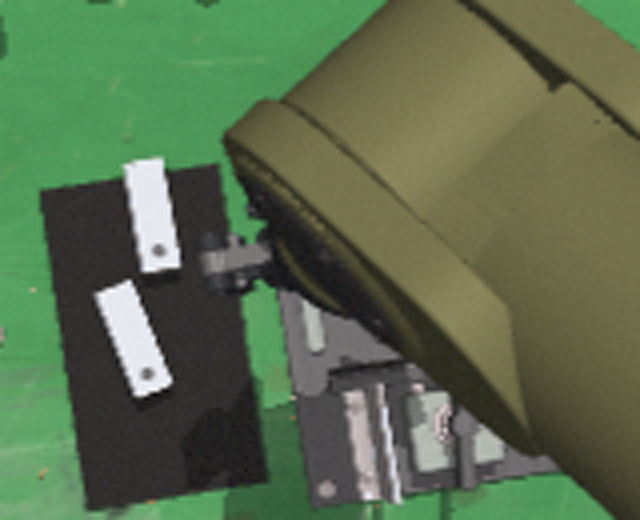

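Both bars are where they were measured (A at crop 152,215; B at 133,340), and the gripper (235,262) is just right of A. Next I go over A and down.

Request:
send_rows --pt "0 0 0 1.4 -2.0 1.0 53" --pt "0 0 0 1.4 -2.0 1.0 53" --pt "0 0 0 1.4 -2.0 2.0 53" --pt "0 0 0 1.3 -2.0 2.0 53" --pt "0 0 0 0 0 2 53"

```text
clock: 3.73
ee_pos: [0.5769, 0.3559, 0.0727]
eef_rot: [-0.003, 0.995, 0.103, 0.002]
force: [-0.6, 0.2, -0.4]
gripper_width: 0.0455
grasp_force: 0.0
```

Request:
send_rows --pt "0 0 0 0 0 0 53" --pt "0 0 0 0 0 0 53"

```text
clock: 3.9
ee_pos: [0.5756, 0.3493, 0.0717]
eef_rot: [0.0, 0.995, 0.101, -0.0]
force: [0.4, -0.5, -0.2]
gripper_width: 0.0456
grasp_force: 0.0
```

```bash
python3 -c "
from h import *
go(.574,.3495,.01,.195)"
```

```text
t 3.9 p [0.5756 0.3493 0.0717] yaw 0.202 w 0.0456 gf 0.0 F [ 0.4 -0.5 -0.2]
 rotvec [0.001 0.001 0.007]  cm now [-0.15 -0.05  6.17]  cm after turn [-0.15 -0.05  6.17]
```

Request:
send_rows --pt "0 0 0 -0.1 0 2 53" --pt "0 0 0 0 0 2 53" --pt "0 0 0 0 0 1.5 53" --pt "0 0 0 0 0 0.6 53" --pt "0 0 0 0 0 0 53"

```text
clock: 4.32
ee_pos: [0.575, 0.3489, 0.011]
eef_rot: [0.0, 0.995, 0.1, 0.0]
force: [-0.0, 0.4, -0.0]
gripper_width: 0.0454
grasp_force: 0.0
```

Request:
send_rows --pt "0 0 0 0 0 0 10" --pt "0 0 0 0 0 0 10" --pt "0 0 0 0 0 0 10" --pt "0 0 0 0 0 0 10" --pt "0 0 0 0 0 0 10"

```text
clock: 4.73
ee_pos: [0.5748, 0.3504, 0.011]
eef_rot: [-0.0, 0.995, 0.1, 0.0]
force: [-0.4, 0.1, 0.2]
gripper_width: 0.0086
grasp_force: 0.0
```

Request:
send_rows --pt "0 0 0 0 0 0 10" --pt "0 0 0 0 0 -2 10" --pt "0 0 0 0 0 -3 10" --pt "0 0 0 0 0 -3 10" --pt "0 0 0 0 0 0 10"

```text
clock: 5.15
ee_pos: [0.577, 0.3527, 0.0966]
eef_rot: [-0.002, 0.995, 0.1, 0.004]
force: [0.3, 0.7, 1.2]
gripper_width: 0.0086
grasp_force: 0.0
```

```bash
python3 -c "
from h import *
go(*fw(.003,-.048),.018,.165)"
```

```text
t 5.15 p [0.577  0.3527 0.0966] yaw 0.201 w 0.0086 gf 0.0 F [0.3 0.7 1.2]
 rotvec [-0.004 -0.008  0.036]  cm now [-7.91 19.55  7.72]  cm after turn [-7.14 19.79  7.86]
```

The grasp closed on nothing. Looking again.

```bash
python3 -c "
from h import *
c=cam('top');a=c['pixels'][180:310,270:430];b=cam('side')['pixels'][235:310,300:412]
A=cv2.resize(a,None,fx=3,fy=3,interpolation=cv2.INTER_CUBIC);B=cv2.resize(b,(318,213),interpolation=cv2.INTER_CUBIC)
o=np.zeros((390,798,3),np.uint8);o[:,:480]=A;o[:213,480:]=B;cv2.imwrite('pics/t2.png',o)"
```

```text
(no output)
```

View pics/t2.png

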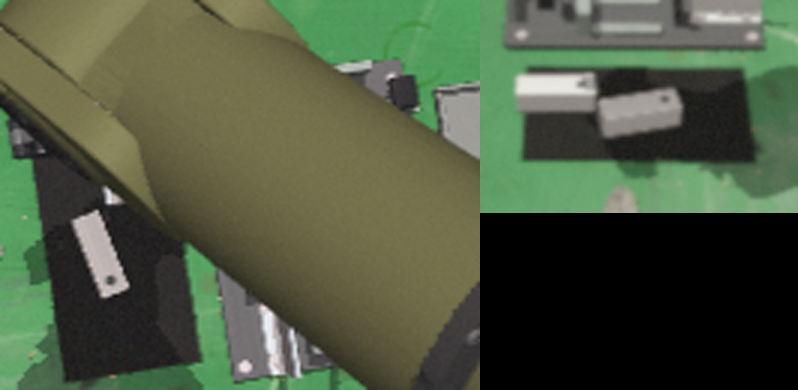

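```bash
python3 -c "
from h import *
for n in('top','side'):
  c=cam(n)
  print(n,proj(c,(.577,.3527,.0966)),proj(c,(.571,.349,.024)),proj(c,(.577,.3527,.0)),c['t'])
  if n=='side': cv2.imwrite('pics/s3.png',cv2.resize(c['pixels'][120:300,230:430],None,fx=3,fy=3))
"
```

```text
top [306.43145347 227.02548272] [308.23323425 233.44384204] [306.699085   231.92088595] [0.32798839 0.57280999 1.01928757]
side [323.27842923 241.99661567] [326.6751905  264.30763204] [324.00438728 272.25284324] [ 0.63342548 -0.09092191  1.18701174]
```

View pics/s3.png

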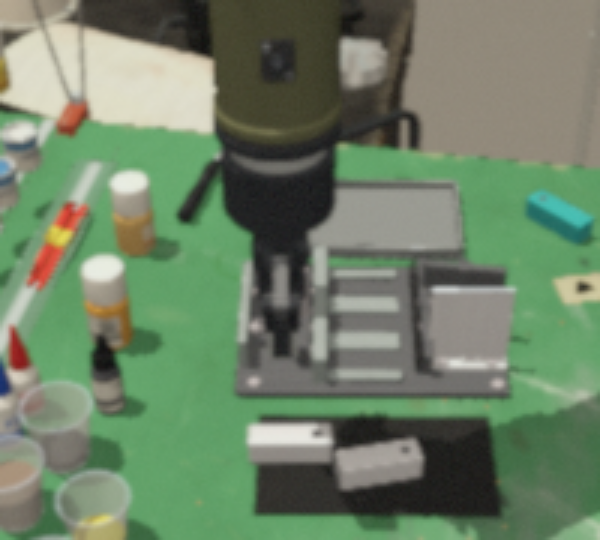

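The side view shows the fingertips at about (324,237), 5 px above the projected TCP. So they sit roughly 13 mm behind the nominal TCP and closed just above the bar. I'll go lower in small steps and watch the force.

Request:
send_rows --pt "0 0 0 0 0 0 53" --pt "0 0 0 0 0 0 53" --pt "0 0 0 0 0 0 53"

```text
clock: 5.6
ee_pos: [0.574, 0.3499, 0.0892]
eef_rot: [0.0, 0.995, 0.1, -0.001]
force: [0.6, 0.3, 0.8]
gripper_width: 0.0439
grasp_force: 0.0
```

```bash
python3 -c "
from h import *
go(.574,.3495,.011,.2)"
```

```text
t 5.6 p [0.574  0.3499 0.0892] yaw 0.201 w 0.0439 gf 0.0 F [0.6 0.3 0.8]
 rotvec [0.001 0.002 0.001]  cm now [0.   0.03 7.82]  cm after turn [-0.01  0.03  7.82]
```

Request:
send_rows --pt "0 0 0 0 0 2.5 53" --pt "0 0 0 0 0 2.5 53" --pt "0 0 0 0 0 2.0 53" --pt "0 0 0 0 0 0.8 53" --pt "0 0 0 0 0 0 53"

```text
clock: 6.02
ee_pos: [0.5731, 0.3492, 0.0097]
eef_rot: [0.001, 0.995, 0.1, -0.002]
force: [0.3, 0.1, 0.2]
gripper_width: 0.0454
grasp_force: 0.0
```

Request:
send_rows --pt "0 0 0 0 0 0.3 53" --pt "0 0 0 0 0 0.3 53" --pt "0 0 0 0 0 0 53"

```text
clock: 6.27
ee_pos: [0.5749, 0.3505, 0.0069]
eef_rot: [-0.0, 0.995, 0.1, 0.001]
force: [-0.9, 0.4, -0.1]
gripper_width: 0.0454
grasp_force: 0.0
```

Request:
send_rows --pt "0 0 0 0 0 0.2 53" --pt "0 0 0 0 0 0 53"

```text
clock: 6.43
ee_pos: [0.5748, 0.3503, 0.0047]
eef_rot: [-0.0, 0.995, 0.1, 0.0]
force: [-0.4, 0.9, -0.2]
gripper_width: 0.0453
grasp_force: 0.0
```

Request:
send_rows --pt "0 0 0 0 0 0.2 53" --pt "0 0 0 0 0 0 53"

```text
clock: 6.6
ee_pos: [0.5745, 0.3501, 0.0023]
eef_rot: [-0.0, 0.995, 0.1, 0.0]
force: [-0.4, -0.3, -1.1]
gripper_width: 0.0452
grasp_force: 0.0
```

Request:
send_rows --pt "0 0 0 0 0 0.2 53" --pt "0 0 0 0 0 0.2 53" --pt "0 0 0 0 0 0 53"

```text
clock: 6.85
ee_pos: [0.5742, 0.35, -0.0022]
eef_rot: [0.0, 0.995, 0.1, -0.0]
force: [-0.1, 0.1, 0.1]
gripper_width: 0.0451
grasp_force: 0.0
```

Request:
send_rows --pt "0 0 0 0 0 0 10" --pt "0 0 0 0 0 0 10" --pt "0 0 0 0 0 0 10" --pt "0 0 0 0 0 0 10" --pt "0 0 0 0 0 0 10"

```text
clock: 7.27
ee_pos: [0.5746, 0.3503, -0.0016]
eef_rot: [-0.0, 0.995, 0.1, 0.0]
force: [-0.7, 0.4, 1.4]
gripper_width: 0.0204
grasp_force: 39.3
```

Bar A is gripped (20 mm, 39 N). Lifting it and carrying it to lane 2.

Request:
send_rows --pt "0 0 0 0 0 -1 10" --pt "0 0 0 0 0 -3 10" --pt "0 0 0 0 0 -4 10" --pt "0 0 0 0 0 -2 10" --pt "0 0 0.036 0 0 0 10"

```text
clock: 7.68
ee_pos: [0.5768, 0.3523, 0.1048]
eef_rot: [-0.002, 0.997, 0.082, 0.004]
force: [0.6, 0.3, -0.6]
gripper_width: 0.0204
grasp_force: 39.3
```

Request:
send_rows --pt "0 0 0 0 0 0 10" --pt "0 0 0 0 0 0 10" --pt "0 0 0 0 0 0 10"

```text
clock: 7.93
ee_pos: [0.5739, 0.3496, 0.0975]
eef_rot: [0.001, 0.997, 0.083, -0.001]
force: [-0.1, 0.0, -0.8]
gripper_width: 0.0208
grasp_force: 39.3
```

```bash
python3 -c "
from h import *
go(*fw(.006,-.048),.0044,.165)"
```

```text
t 7.93 p [0.5739 0.3496 0.0975] yaw 0.166 w 0.0208 gf 39.3 F [-0.1  0.  -0.8]
 rotvec [0.001 0.002 0.001]  cm now [-6.49 19.52  9.34]  cm after turn [-6.49 19.53  9.31]
```

Request:
send_rows --pt "0 0 0 -1.6 1.5 0 10" --pt "0 0 0 -1.6 3 0 10" --pt "0 0 0 -1.6 3 0 10" --pt "0 0 0 -1.6 3 0 10" --pt "0 0 0 0 3 0 10"

```text
clock: 8.35
ee_pos: [0.5296, 0.2048, 0.0972]
eef_rot: [0.001, 0.996, 0.084, -0.002]
force: [-0.6, 0.1, -1.3]
gripper_width: 0.0207
grasp_force: 39.3
```

Request:
send_rows --pt "0 0 0 0 3 0 10" --pt "0 0 0 0 2 1 10" --pt "0 0 0 0 1 2 10" --pt "0 0 0 0 0 1 10" --pt "0 0 0 0 0 0 10"

```text
clock: 8.77
ee_pos: [0.5414, 0.1464, 0.0555]
eef_rot: [0.0, 0.997, 0.082, -0.003]
force: [-0.4, 0.6, -0.7]
gripper_width: 0.02
grasp_force: 39.3
```

Request:
send_rows --pt "0 0 0 0 0 0 10" --pt "0 0 0 0 0 0 10"

```text
clock: 8.93
ee_pos: [0.5432, 0.1493, 0.0586]
eef_rot: [-0.001, 0.997, 0.084, 0.0]
force: [0.3, 0.1, -1.0]
gripper_width: 0.0206
grasp_force: 39.3
```

```bash
python3 -c "
from h import *
go(*fw(.006,-.048),.0044,.165)
b=cam('side')['pixels'][140:280,290:430];cv2.imwrite('pics/s4.png',cv2.resize(b,None,fx=4,fy=4,interpolation=cv2.INTER_CUBIC))"
```

```text
t 8.93 p [0.5432 0.1493 0.0586] yaw 0.167 w 0.0206 gf 39.3 F [ 0.3  0.1 -1. ]
 rotvec [-0.001 -0.     0.002]  cm now [-0.17  0.29  5.42]  cm after turn [-0.17  0.28  5.42]
```

View pics/s4.png

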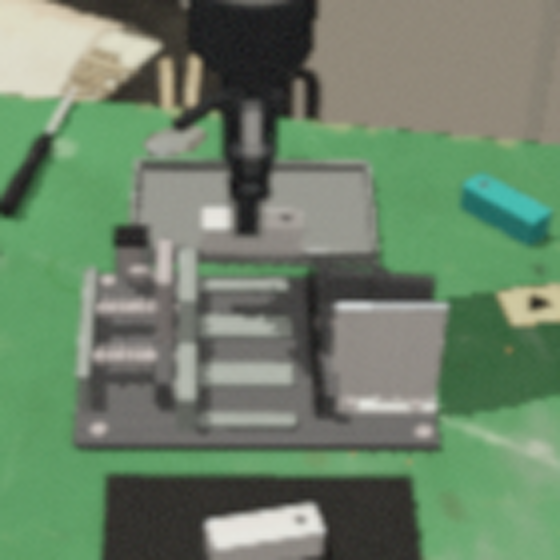

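The bar is held level above lane 2, at crop (250,218). Bar B hasn't moved. Lowering.

Request:
send_rows --pt "0 0 0 -0.17 0.28 1 10" --pt "0 0 0 0 0 1.5 10" --pt "0 0 0 0 0 1 10" --pt "0 0 0 0 0 0.5 10" --pt "0 0 0 0 0 0 10"

```text
clock: 9.4
ee_pos: [0.5412, 0.1443, 0.017]
eef_rot: [0.0, 0.997, 0.083, -0.001]
force: [0.4, 0.8, -0.3]
gripper_width: 0.0204
grasp_force: 39.4
```

Request:
send_rows --pt "0 0 0 0 0 0.3 10" --pt "0 0 0 0 0 0.3 10" --pt "0 0 0 0 0 0.3 10" --pt "0 0 0 0 0 0 10"

```text
clock: 9.73
ee_pos: [0.542, 0.1442, 0.009]
eef_rot: [0.0, 0.997, 0.082, -0.0]
force: [0.0, 0.4, -0.8]
gripper_width: 0.0197
grasp_force: 39.4
```

```bash
python3 -c "
from h import *
go(*fw(.006,-.048),.0044,.165)"
```

```text
t 9.73 p [0.542  0.1442 0.009 ] yaw 0.165 w 0.0197 gf 39.4 F [ 0.   0.4 -0.8]
 rotvec [ 0.  0. -0.]  cm now [ 0.03 -0.2   0.46]  cm after turn [ 0.03 -0.2   0.46]
```

Request:
send_rows --pt "0 0 0 0 -0.2 0 10" --pt "0 0 0 0 0 0 10" --pt "0 0 0 0 0 0.2 10" --pt "0 0 0 0 0 0.2 10" --pt "0 0 0 0 0 0 10"

```text
clock: 10.15
ee_pos: [0.5416, 0.1461, 0.0049]
eef_rot: [0.0, 0.997, 0.082, -0.0]
force: [0.6, -0.6, 0.1]
gripper_width: 0.0206
grasp_force: 39.4
```

```bash
python3 -c "
from h import *
go(*fw(.006,-.048),.0044,.165)"
```

```text
t 10.15 p [0.5416 0.1461 0.0049] yaw 0.165 w 0.0206 gf 39.4 F [ 0.6 -0.6  0.1]
 rotvec [ 0.  0. -0.]  cm now [ 0.04 -0.01  0.05]  cm after turn [ 0.04 -0.01  0.05]
```

The bar went down with no contact force, so it is in the lane. Release and lift.

Request:
send_rows --pt "0 0 0 0 0 0 40" --pt "0 0 0 0 0 0 40" --pt "0 0 0 0 0 0 40" --pt "0 0 0 0 0 -2 40" --pt "0 0 0 0 0 -2 53"

```text
clock: 10.57
ee_pos: [0.5408, 0.146, 0.0449]
eef_rot: [0.0, 0.997, 0.082, -0.001]
force: [0.2, 0.1, 0.9]
gripper_width: 0.0444
grasp_force: 0.0
```

Request:
send_rows --pt "0 0 0 0 0 -3 53" --pt "0 0 0 0 0 -3 53" --pt "0 0 -0.1 0 0 0 53" --pt "0 0 -0.12 0 0 0 53" --pt "0 0 0 0 0 0 53"

```text
clock: 10.98
ee_pos: [0.5421, 0.1461, 0.106]
eef_rot: [0.0, 0.981, 0.194, 0.001]
force: [0.5, -0.2, -0.7]
gripper_width: 0.0454
grasp_force: 0.0
```

```bash
python3 -c "
from h import *
go(.504,.3600,.098,.388)"
```

```text
t 10.98 p [0.5421 0.1461 0.106 ] yaw 0.39 w 0.0454 gf 0.0 F [ 0.5 -0.2 -0.7]
 rotvec [ 0.    -0.001  0.002]  cm now [  4.6  -21.23   0.8 ]  cm after turn [  4.56 -21.24   0.8 ]
```

Request:
send_rows --pt "0 0 0 0.6 -2 0 53" --pt "0 0 0 0.8 -3.5 0 53" --pt "0 0 0 0.8 -4 0 53" --pt "0 0 0 0.8 -4 0 53" --pt "0 0 0 0.8 -4 0 53"

```text
clock: 11.4
ee_pos: [0.5107, 0.324, 0.1049]
eef_rot: [0.0, 0.982, 0.189, -0.0]
force: [0.8, 0.0, -0.2]
gripper_width: 0.0453
grasp_force: 0.0
```

Request:
send_rows --pt "0 0 0 0.8 -2.5 0 53" --pt "0 0 0 0 -1.2 1 53" --pt "0 0 0 0 0 2 53" --pt "0 0 0 0 0 0 53" --pt "0 0 0 0 0 0 53"

```text
clock: 11.82
ee_pos: [0.5043, 0.3581, 0.0738]
eef_rot: [0.001, 0.982, 0.19, -0.002]
force: [0.1, 0.2, 0.6]
gripper_width: 0.0455
grasp_force: 0.0
```

```bash
python3 -c "
from h import *
go(.504,.3600,-.002,.388)
c=cam('top');b=cam('side')
A=cv2.resize(c['pixels'][190:310,270:430],None,fx=3,fy=3,interpolation=cv2.INTER_CUBIC);B=cv2.resize(b['pixels'][190:310,300:405],None,fx=3,fy=3,interpolation=cv2.INTER_CUBIC)
cv2.imwrite('pics/t5.png',np.hstack([A,B]))"
```

```text
t 11.82 p [0.5043 0.3581 0.0738] yaw 0.382 w 0.0455 gf 0.0 F [0.1 0.2 0.6]
 rotvec [ 0.002  0.004 -0.006]  cm now [ 0.07 -0.2   7.58]  cm after turn [ 0.05 -0.18  7.58]
```

View pics/t5.png

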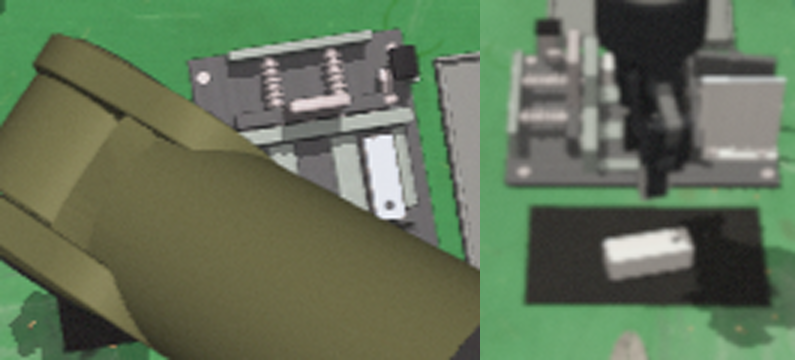

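Bar A is seated in lane 2, at crop (385,177). Bar B is unchanged at (648,253). Going down on B.

Request:
send_rows --pt "0 0 0 0 -0.1 2 53" --pt "0 0 0 0 0 2 53" --pt "0 0 0 0 0 2 53" --pt "0 0 0 0 0 1 53" --pt "0 0 0 0 0 0.4 53"

```text
clock: 12.33
ee_pos: [0.5046, 0.3596, 0.0004]
eef_rot: [0.001, 0.982, 0.19, -0.001]
force: [0.4, 0.1, 0.2]
gripper_width: 0.0455
grasp_force: 0.0
```

Request:
send_rows --pt "0 0 0 0 0 0 53" --pt "0 0 0 0 0 0.1 10" --pt "0 0 0 0 0 0 10" --pt "0 0 0 0 0 0 10" --pt "0 0 0 0 0 0 10"

```text
clock: 12.75
ee_pos: [0.5051, 0.3614, 0.0015]
eef_rot: [-0.0, 0.982, 0.191, 0.001]
force: [-0.9, 0.2, 6.6]
gripper_width: 0.0193
grasp_force: 39.3
```

Request:
send_rows --pt "0 0 0 0 0 0 10" --pt "0 0 0 0 0 0 10"

```text
clock: 12.92
ee_pos: [0.5052, 0.3614, 0.0015]
eef_rot: [-0.0, 0.982, 0.191, 0.001]
force: [0.3, -0.5, 6.2]
gripper_width: 0.0192
grasp_force: 39.5
```

Request:
send_rows --pt "0 0 0 0 0 -1 10" --pt "0 0 0 0 0 -3 10" --pt "0 0 0 0 0 -4 10" --pt "0 0 0 0 0 -2 10" --pt "0 0 0 0 0 0 10"

```text
clock: 13.33
ee_pos: [0.5064, 0.3633, 0.1062]
eef_rot: [-0.002, 0.982, 0.191, 0.004]
force: [0.2, 0.7, -1.6]
gripper_width: 0.0197
grasp_force: 39.2
```

Request:
send_rows --pt "0 0 0.1 0 0 0 10" --pt "0 0 0.115 0 0 0 10" --pt "0 0 0 0 0 0 10" --pt "0 0 0 0 0 0 10"

```text
clock: 13.67
ee_pos: [0.5041, 0.3607, 0.1001]
eef_rot: [0.0, 0.996, 0.087, -0.0]
force: [0.3, 0.9, -0.3]
gripper_width: 0.0195
grasp_force: 39.2
```

```bash
python3 -c "
from h import *
go(*fw(.006,0),.0044,.165)
b=cam('side');print(proj(b,observe()['ee_pos']))
B=cv2.resize(b['pixels'][170:310,290:405],None,fx=4,fy=4,interpolation=cv2.INTER_CUBIC)
cv2.imwrite('pics/s6.png',B)"
```

```text
t 13.67 p [0.5041 0.3607 0.1001] yaw 0.173 w 0.0195 gf 39.2 F [ 0.3  0.9 -0.3]
 rotvec [0.001 0.    0.008]  cm now [ 0.08 16.98  9.58]  cm after turn [ 0.22 16.98  9.57]
[355.59184593 247.31736961]
```

View pics/s6.png

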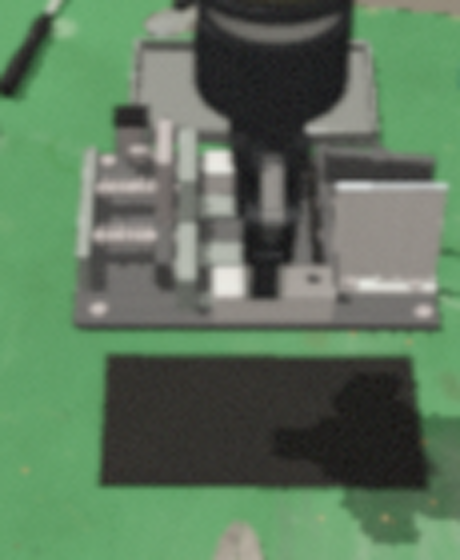

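Bar B is held level (crop 212–337). Carrying it to lane 1.

Request:
send_rows --pt "0 0 0.008 0.1 1.5 0 10" --pt "0 0 0 0.1 3 0 10" --pt "0 0 0 0 4 0 10" --pt "0 0 0 0 4 0 10" --pt "0 0 0 0 3 0 10"

```text
clock: 14.13
ee_pos: [0.5319, 0.2033, 0.0997]
eef_rot: [0.001, 0.997, 0.081, -0.0]
force: [0.9, -0.6, -1.0]
gripper_width: 0.0192
grasp_force: 39.2
```

Request:
send_rows --pt "0 0 0 0 1.4 0 10" --pt "0 0 0 0 0 1 10" --pt "0 0 0 0 0 2 10" --pt "0 0 0 0 0 1 10" --pt "0 0 0 0 0 0 10"

```text
clock: 14.55
ee_pos: [0.532, 0.194, 0.0578]
eef_rot: [0.0, 0.997, 0.082, -0.002]
force: [-0.6, -0.7, -0.4]
gripper_width: 0.0196
grasp_force: 39.2
```

Request:
send_rows --pt "0 0 0 0 0 0 10" --pt "0 0 0 0 0 0 10"

```text
clock: 14.72
ee_pos: [0.5338, 0.1953, 0.0606]
eef_rot: [-0.0, 0.997, 0.082, 0.0]
force: [0.5, -0.7, -0.1]
gripper_width: 0.0197
grasp_force: 39.2
```

```bash
python3 -c "
from h import *
go(*fw(.006,0),.0075,.165)"
```

```text
t 14.72 p [0.5338 0.1953 0.0606] yaw 0.163 w 0.0197 gf 39.2 F [ 0.5 -0.7 -0.1]
 rotvec [-0.    -0.    -0.002]  cm now [0.   0.18 5.31]  cm after turn [0.   0.17 5.31]
```

Request:
send_rows --pt "0 0 0 0 0.1 1 10" --pt "0 0 0 0 0 1.5 10" --pt "0 0 0 0 0 1 10" --pt "0 0 0 0 0 0.5 10" --pt "0 0 0 0 0 0 10"

```text
clock: 15.13
ee_pos: [0.5332, 0.1933, 0.019]
eef_rot: [0.0, 0.997, 0.081, -0.001]
force: [-0.2, -0.9, 0.4]
gripper_width: 0.0194
grasp_force: 39.2
```

Request:
send_rows --pt "0 0 0 0 0 0 10"

```text
clock: 15.22
ee_pos: [0.5338, 0.1937, 0.0202]
eef_rot: [0.0, 0.997, 0.081, -0.0]
force: [-0.1, 1.2, -0.8]
gripper_width: 0.0194
grasp_force: 39.2
```

```bash
python3 -c "
from h import *
go(*fw(.006,0),.0075,.165)"
```

```text
t 15.22 p [0.5338 0.1937 0.0202] yaw 0.162 w 0.0194 gf 39.2 F [-0.1  1.2 -0.8]
 rotvec [-0.     0.    -0.003]  cm now [0.03 0.01 1.27]  cm after turn [0.03 0.01 1.27]
```

Request:
send_rows --pt "0 0 0 0 0 0.4 10" --pt "0 0 0 0 0 0.3 10" --pt "0 0 0 0 0 0.2 10" --pt "0 0 0 0 0 0 10"

```text
clock: 15.55
ee_pos: [0.5338, 0.1934, 0.011]
eef_rot: [0.0, 0.997, 0.081, -0.0]
force: [-0.9, -0.4, -0.2]
gripper_width: 0.0197
grasp_force: 30.3
```

Request:
send_rows --pt "0 0 0 0 0 0.2 10" --pt "0 0 0 0 0 0.1 10" --pt "0 0 0 0 0 0 10"

```text
clock: 15.8
ee_pos: [0.5339, 0.1934, 0.0081]
eef_rot: [0.0, 0.997, 0.081, -0.0]
force: [0.3, -0.2, -0.1]
gripper_width: 0.019
grasp_force: 39.1
```

Request:
send_rows --pt "0 0 0 0 0 0.15 10" --pt "0 0 0 0 0 0.15 10" --pt "0 0 0 0 0 0 10"

```text
clock: 16.05
ee_pos: [0.5342, 0.1934, 0.0073]
eef_rot: [0.0, 0.997, 0.081, 0.001]
force: [-5.8, -3.3, 19.5]
gripper_width: 0.0194
grasp_force: 43.2
```

Request:
send_rows --pt "0 0 0 0 0 0 34" --pt "0 0 0 0 0 0 34" --pt "0 0 0 0 0 0 34" --pt "0 0 0 0 0 0 34"

```text
clock: 16.38
ee_pos: [0.5339, 0.1935, 0.0051]
eef_rot: [-0.0, 0.997, 0.081, -0.0]
force: [0.6, 0.5, 0.2]
gripper_width: 0.029
grasp_force: 0.0
```

Request:
send_rows --pt "0 0 0 0 0 -1 34" --pt "0 0 0 0 0 -2 34" --pt "0 0 0 0 0 -3 34" --pt "0 0 0 0 0 -4 34" --pt "0 0 0 0 0 -2 34"

```text
clock: 16.8
ee_pos: [0.5349, 0.1945, 0.1296]
eef_rot: [-0.001, 0.997, 0.081, 0.002]
force: [1.5, -0.5, 0.3]
gripper_width: 0.0291
grasp_force: 0.0
```

Request:
send_rows --pt "0 0 0 0 3 0 34" --pt "0 0 0 0 4 0 34" --pt "0 0 0 0 4 0 34" --pt "0 0 0 0 3 0 34" --pt "0 0 0 0 1 0 34"

```text
clock: 17.22
ee_pos: [0.5586, 0.0388, 0.1255]
eef_rot: [0.002, 0.997, 0.077, -0.0]
force: [0.0, -0.8, -0.5]
gripper_width: 0.029
grasp_force: 0.0
```

```bash
python3 -c "
from h import *
go(*fw(-.074,0),.15,.165)
c=cam('top')
A=cv2.resize(c['pixels'][190:310,330:430],None,fx=5,fy=5,interpolation=cv2.INTER_CUBIC)
cv2.imwrite('pics/t7.png',A)"
```

```text
t 17.22 p [0.5586 0.0388 0.1255] yaw 0.155 w 0.029 gf 0.0 F [ 0.  -0.8 -0.5]
 rotvec [ 0.003  0.001 -0.01 ]  cm now [ -8.03 -15.58  -2.49]  cm after turn [ -7.87 -15.67  -2.45]
```

View pics/t7.png

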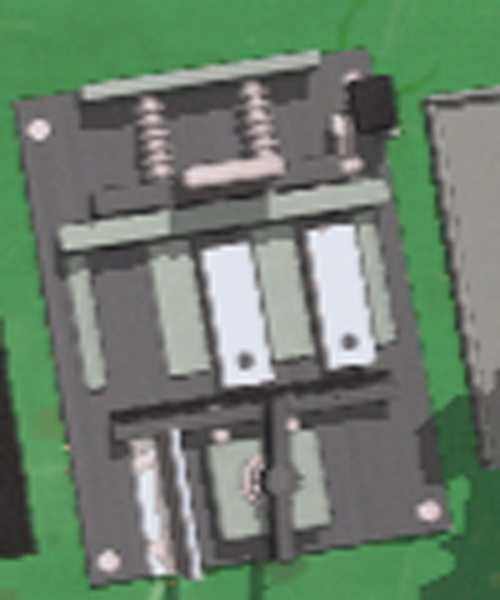

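Both bars lie in lanes 1 and 2, at crop (237,313) and (340,297). Fitting the bars and the blade, and checking the wrist margin.

```bash
python3 - <<'E'
from fit import *
from h import FX
T=lambda u,v:((u+.5)/5-.5+330,(v+.5)/5-.5+190)
for nm,uv in [('B',[(200,253),(250,241),(273,377),(223,388)]),('A',[(304,234),(352,222),(376,357),(326,370)])]:
    x,r=fit([('top',(a*.032,b*.011,.030),T(*k)) for (a,b),k in zip([(1,1),(1,-1),(-1,-1),(-1,1)],uv)],[.5,.2,.1])
    d=x[:2]-FX[:2]; c,s=np.cos(FX[2]),np.sin(FX[2]); print(nm,np.round([c*d[0]+s*d[1],-s*d[0]+c*d[1],x[2]-FX[2]],4),np.round(np.abs(r).max(),1))
for k in [(273,392),(285,558),(280,480)]:
    p=ray(C['top'],*T(*k),.075)-FX[:2]; print('wing',np.round([c*p[0]+s*p[1],-s*p[0]+c*p[1]],4))
print(np.round(observe()['q'],2))
E
```

```text
B [0.0015 0.0014 0.0071] 1.0
A [ 0.0029 -0.0459  0.0046] 1.0
wing [-0.0354 -0.0017]
wing [-0.1057  0.005 ]
wing [-0.0728  0.0016]
[ 0.18  0.51 -0.46  1.79  0.28  0.9  -1.82]
```

Request:
send_rows --pt "0 0 0 -2 -2 -1 34" --pt "0 0 0 -2 -3.5 -1 34" --pt "0 0 0 -2 -3.5 0 34" --pt "0 0 0 -1.8 -3.5 0 34" --pt "0 0 0.04 0 -2.8 0 34"

```text
clock: 17.78
ee_pos: [0.4513, 0.1881, 0.146]
eef_rot: [-0.0, 0.998, 0.064, -0.001]
force: [-1.0, -0.1, 0.1]
gripper_width: 0.029
grasp_force: 0.0
```

Request:
send_rows --pt "0 0 0 0 0 0 34" --pt "0 0 0 0 0 0 34" --pt "0 0 0 0 0 0 34"

```text
clock: 18.03
ee_pos: [0.456, 0.1849, 0.1454]
eef_rot: [-0.0, 0.998, 0.062, 0.0]
force: [-0.5, -1.3, 0.8]
gripper_width: 0.0292
grasp_force: 0.0
```

```bash
sed -i 's/^FX=.*/FX=(.529,.1942,.165)/' h.py; python3 -c "
from h import *
go(*fw(-.074,0),.044,.115);print(np.round(observe()['q'],2))"
```

```text
t 18.03 p [0.456  0.1849 0.1454] yaw 0.125 w 0.0292 gf 0.0 F [-0.5 -1.3  0.8]
 rotvec [-0.   -0.    0.01]  cm now [-0.04  0.29 10.14]  cm after turn [-0.04  0.29 10.14]
[-0.08  0.4  -0.49  1.93  0.24  0.87 -2.15]
```

Request:
send_rows --pt "0 0 0.1 0 0 0 34" --pt "0 0 0 0 0 0 34"

```text
clock: 18.2
ee_pos: [0.4567, 0.1831, 0.1451]
eef_rot: [0.0, 1.0, 0.008, -0.0]
force: [0.2, -0.9, -0.3]
gripper_width: 0.0292
grasp_force: 0.0
```

```bash
python3 -c "
from h import *
go(*fw(-.074,0),.044,.115);print(np.round(observe()['q'],3))"
```

```text
t 18.2 p [0.4567 0.1831 0.1451] yaw 0.016 w 0.0292 gf 0.0 F [ 0.2 -0.9 -0.3]
 rotvec [ 0.     0.    -0.099]  cm now [-0.07  0.1  10.11]  cm after turn [-0.08  0.1  10.11]
[-0.1    0.396 -0.463  1.935  0.229  0.862 -2.236]
```

The wrist would hit its limit in the clamping direction, so I'm flipping the gripper half a turn the other way first.

Request:
send_rows --pt "0 0 -0.124 0 0 0 34" --pt "0 0 -0.124 0 0 0 34" --pt "0 0 -0.124 0 0 0 34" --pt "0 0 -0.124 0 0 0 34" --pt "0 0 -0.124 0 0 0 34"

```text
clock: 18.62
ee_pos: [0.4568, 0.1829, 0.1452]
eef_rot: [0.0, 0.948, 0.319, -0.0]
force: [0.1, 0.3, 0.5]
gripper_width: 0.0291
grasp_force: 0.0
```

Request:
send_rows --pt "0 0 -0.124 0 0 0 34" --pt "0 0 -0.124 0 0 0 34" --pt "0 0 -0.124 0 0 0 34" --pt "0 0 -0.124 0 0 0 34" --pt "0 0 -0.124 0 0 0 34"

```text
clock: 19.03
ee_pos: [0.4569, 0.1829, 0.1452]
eef_rot: [0.0, 0.805, 0.593, -0.0]
force: [0.7, 0.1, -0.3]
gripper_width: 0.0289
grasp_force: 0.0
```

Request:
send_rows --pt "0 0 -0.124 0 0 0 34" --pt "0 0 -0.124 0 0 0 34" --pt "0 0 -0.124 0 0 0 34" --pt "0 0 -0.124 0 0 0 34" --pt "0 0 -0.124 0 0 0 34"

```text
clock: 19.45
ee_pos: [0.4569, 0.1829, 0.1452]
eef_rot: [0.0, 0.586, 0.81, -0.0]
force: [-0.0, -0.2, -0.3]
gripper_width: 0.0291
grasp_force: 0.0
```

Request:
send_rows --pt "0 0 -0.124 0 0 0 34" --pt "0 0 -0.124 0 0 0 34" --pt "0 0 -0.124 0 0 0 34" --pt "0 0 -0.124 0 0 0 34" --pt "0 0 -0.124 0 0 0 34"

```text
clock: 19.87
ee_pos: [0.457, 0.1828, 0.1452]
eef_rot: [0.0, 0.311, 0.95, -0.0]
force: [-0.2, -0.1, 0.6]
gripper_width: 0.0286
grasp_force: 0.0
```

Request:
send_rows --pt "0 0 -0.124 0 0 0 34" --pt "0 0 -0.124 0 0 0 34" --pt "0 0 -0.124 0 0 0 34" --pt "0 0 -0.124 0 0 0 34" --pt "0 0 -0.124 0 0 0 34"

```text
clock: 20.28
ee_pos: [0.457, 0.1828, 0.1451]
eef_rot: [-0.0, 0.006, 1.0, -0.0]
force: [0.2, 0.2, 0.3]
gripper_width: 0.0287
grasp_force: 0.0
```

Request:
send_rows --pt "0 0 -0.124 0 0 0 34" --pt "0 0 0 0 0 0 34" --pt "0 0 0 0 0 0 34"

```text
clock: 20.53
ee_pos: [0.4567, 0.1832, 0.145]
eef_rot: [-0.0, -0.05, 0.999, 0.0]
force: [0.5, 0.1, 0.5]
gripper_width: 0.0291
grasp_force: 0.0
```

```bash
python3 -c "
from h import *
go(*fw(-.074,0),.044,.115-np.pi);print(np.round(observe()['q'],3))"
```

```text
t 20.53 p [0.4567 0.1832 0.145 ] yaw -3.041 w 0.0291 gf 0.0 F [0.5 0.1 0.5]
 rotvec [ 0.    -0.001 -0.014]  cm now [ 0.07 -0.11 10.1 ]  cm after turn [ 0.08 -0.1  10.1 ]
[ 0.379  0.687 -1.348  1.93   0.742  1.156  0.411]
```

Request:
send_rows --pt "0 0 0 0.07 -0.1 2 34" --pt "0 0 0 0 0 2 34" --pt "0 0 0 0 0 2 34" --pt "0 0 0 0 0 1.5 34" --pt "0 0 0 0 0 0 34"

```text
clock: 20.95
ee_pos: [0.4549, 0.1812, 0.068]
eef_rot: [-0.002, -0.05, 0.999, -0.001]
force: [0.0, -0.3, 0.3]
gripper_width: 0.0291
grasp_force: 0.0
```

Request:
send_rows --pt "0 0 0 0 0 0.8 34" --pt "0 0 0 0 0 0.8 34" --pt "0 0 0 0 0 0.7 34" --pt "0 0 0 0 0 0 34"

```text
clock: 21.28
ee_pos: [0.4557, 0.1824, 0.0464]
eef_rot: [-0.0, -0.052, 0.999, -0.0]
force: [-0.2, -0.5, -0.3]
gripper_width: 0.0293
grasp_force: 0.0
```

```bash
python3 -c "
from h import *
go(*fw(-.074,0),.044,.115-np.pi);print(np.round(observe()['q'],3))
b=cam('side')
cv2.imwrite('pics/s8.png',cv2.resize(b['pixels'][150:270,290:430],None,fx=4,fy=4,interpolation=cv2.INTER_CUBIC))"
```

```text
t 21.28 p [0.4557 0.1824 0.0464] yaw -3.038 w 0.0293 gf 0.0 F [-0.2 -0.5 -0.3]
 rotvec [-0.001 -0.001 -0.012]  cm now [-0.03 -0.03  0.24]  cm after turn [-0.03 -0.04  0.24]
[ 0.29   0.798 -1.209  2.047  0.925  0.995  0.264]
```

View pics/s8.png

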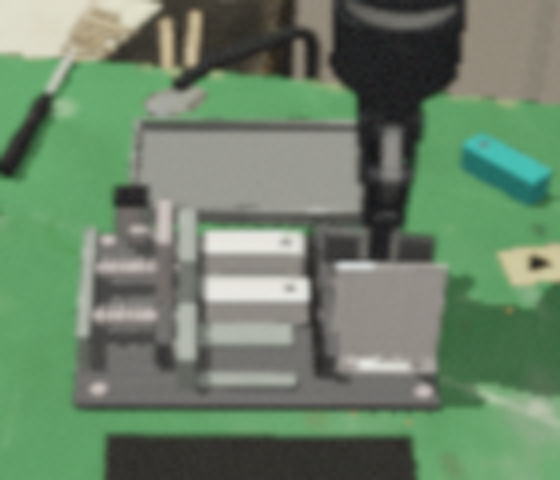

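The fingers straddle the blade behind the guard, at crop (385,240), and both bars lie flat. Closing on the blade.

Request:
send_rows --pt "0 0 0 0 0 0.2 0" --pt "0 0 0 0 0 0 0" --pt "0 0 0 0 0 0 0" --pt "0 0 0 0 0 0 0" --pt "0 0 0 0 0 0 0" --squeeze 60

```text
clock: 21.75
ee_pos: [0.4565, 0.1798, 0.0455]
eef_rot: [0.0, -0.051, 0.999, -0.003]
force: [0.3, -8.3, 7.3]
gripper_width: 0.0058
grasp_force: 60.3
```

Request:
send_rows --pt "0 0 0.06 0 0 0 0" --pt "0 0 0.06 0 0 0 0" --pt "0 0 0.06 0 0 0 0" --pt "0 0 0.06 0 0 0 0" --pt "0 0 0 0 0 0 0"

```text
clock: 22.17
ee_pos: [0.4565, 0.1793, 0.0455]
eef_rot: [0.001, 0.071, 0.997, -0.003]
force: [0.8, -9.2, 6.2]
gripper_width: 0.0059
grasp_force: 60.4
```

```bash
python3 -c "
from h import *
go(*fw(-.074,0),.044,.165-1.5-np.pi);s=observe();print(np.round(s['q'],3),s['wrist_torque'])"
```

```text
t 22.17 p [0.4565 0.1793 0.0455] yaw 3.0 w 0.0059 gf 60.4 F [ 0.8 -9.2  6.2]
 rotvec [-0.004  0.005  1.193]  cm now [0.08 0.27 0.14]  cm after turn [0.28 0.02 0.15]
[ 0.269  0.766 -1.149  2.049  0.896  0.954  0.055] [-2.00775279 -0.13822629  0.07382825]
```

Request:
send_rows --pt "0 0 0 0 -0.25 -0.15 0" --pt "0 0 0.1 0 0 0 0" --pt "0 0 0.1 0 0 0 0" --pt "0 0 0.1 0 0 0 0" --pt "0 0 0.1 0 0 0 0"

```text
clock: 22.58
ee_pos: [0.4561, 0.1784, 0.0457]
eef_rot: [0.0, 0.268, 0.964, -0.001]
force: [5.4, -2.2, -15.5]
gripper_width: 0.0058
grasp_force: 60.8
```

Request:
send_rows --pt "0 0 0.1 0 0 0 0" --pt "0 0 0.1 0 0 0 0" --pt "0 0 0.1 0 0 0 0" --pt "0 0 0.1 0 0 0 0" --pt "0 0 0 0 0 0 0"

```text
clock: 23.0
ee_pos: [0.4555, 0.1777, 0.0457]
eef_rot: [0.0, 0.454, 0.891, -0.002]
force: [3.9, -3.2, -15.1]
gripper_width: 0.0057
grasp_force: 60.9
```

```bash
python3 -c "
from h import *
go(*fw(-.074,0),.044,.165-1.5-np.pi);s=observe();print(np.round(s['q'],3),s['wrist_torque'])"
```

```text
t 23.0 p [0.4555 0.1777 0.0457] yaw 2.198 w 0.0057 gf 60.9 F [  3.9  -3.2 -15.1]
 rotvec [-0.003  0.003  0.392]  cm now [0.32 0.3  0.17]  cm after turn [0.41 0.15 0.17]
[ 0.182  0.671 -0.948  2.052  0.765  0.821 -0.601] [-0.76414896 -0.81008306 -0.05324397]
```

Request:
send_rows --pt "0 0 0 0 0 0.1 0" --pt "0 0 0.1 0 0 0 0" --pt "0 0 0.1 0 0 0 0" --pt "0 0 0.1 0 0 0 0" --pt "0 0 0.1 0 0 0 0"

```text
clock: 23.42
ee_pos: [0.4547, 0.1774, 0.0455]
eef_rot: [0.001, 0.622, 0.783, -0.002]
force: [-1.7, -7.0, 0.9]
gripper_width: 0.0061
grasp_force: 63.0
```

Request:
send_rows --pt "0 0 0.03 0 0 0 0" --pt "0 0 0 0 0 0 0"

```text
clock: 23.58
ee_pos: [0.4547, 0.1774, 0.0455]
eef_rot: [0.001, 0.632, 0.775, -0.002]
force: [-1.0, -6.6, -0.0]
gripper_width: 0.0058
grasp_force: 63.3
```

```bash
python3 -c "
from h import *
go(*fw(-.074,0),.044,.165-1.5-np.pi);s=observe();print(np.round(s['q'],3),s['wrist_torque'])"
```

```text
t 23.58 p [0.4547 0.1774 0.0455] yaw 1.774 w 0.0058 gf 63.3 F [-1.  -6.6 -0. ]
 rotvec [-0.002  0.005 -0.033]  cm now [0.43 0.22 0.15]  cm after turn [0.42 0.23 0.15]
[ 0.118  0.628 -0.832  2.055  0.686  0.762 -0.942] [-1.55872253  0.17796303  0.59130178]
```

The knob is at its end stop. Releasing, lifting, and moving over to the fin.

Request:
send_rows --pt "0 0 0 0 0 0 34" --pt "0 0 0 0 0 0 34" --pt "0 0 0 0 0 0 34" --pt "0 0 0 0 0 -2 34" --pt "0 0 0 0 0 -3 34"

```text
clock: 24.0
ee_pos: [0.4542, 0.1801, 0.0947]
eef_rot: [-0.002, 0.631, 0.776, -0.001]
force: [0.8, -0.4, 0.6]
gripper_width: 0.029
grasp_force: 0.0
```

Request:
send_rows --pt "0 0 0 0 0 -3 34" --pt "0 0 0.04 0 2 0 34" --pt "0 0 0 0 4 0 34" --pt "0 0 0 0 4 0 34" --pt "0 0 0 0 3 0 34"

```text
clock: 24.42
ee_pos: [0.5869, 0.2027, 0.1264]
eef_rot: [0.001, 0.647, 0.763, 0.001]
force: [0.5, 0.5, -0.5]
gripper_width: 0.029
grasp_force: 0.0
```

Request:
send_rows --pt "0 0 0 0 0 0 34" --pt "0 0 0 0 0 0 34" --pt "0 0 0 0 0 0 34"

```text
clock: 24.67
ee_pos: [0.5827, 0.2032, 0.1255]
eef_rot: [-0.001, 0.646, 0.763, -0.0]
force: [-0.5, -0.2, -0.8]
gripper_width: 0.0293
grasp_force: 0.0
```

```bash
sed -i 's/^FX=.*/FX=(.5288,.1924,.165)/' h.py; python3 -c "
from h import *
go(*fw(.06,0),.052,.165+np.pi/2);s=observe();print(np.round(s['q'],3))
c=cam('top');b=cam('side')
A=cv2.resize(c['pixels'][190:310,330:430],None,fx=4,fy=4,interpolation=cv2.INTER_CUBIC);B=cv2.resize(b['pixels'][150:270,300:400],None,fx=4,fy=4,interpolation=cv2.INTER_CUBIC)
cv2.imwrite('pics/t9.png',np.hstack([A,B]))"
```

```text
t 24.67 p [0.5827 0.2032 0.1255] yaw 1.737 w 0.0293 gf 0.0 F [-0.5 -0.2 -0.8]
 rotvec [-0.001 -0.001  0.001]  cm now [-0.18  0.51  7.35]  cm after turn [-0.18  0.51  7.35]
[ 0.128  0.692 -0.878  1.634  0.583  1.098 -0.745]
```

View pics/t9.png

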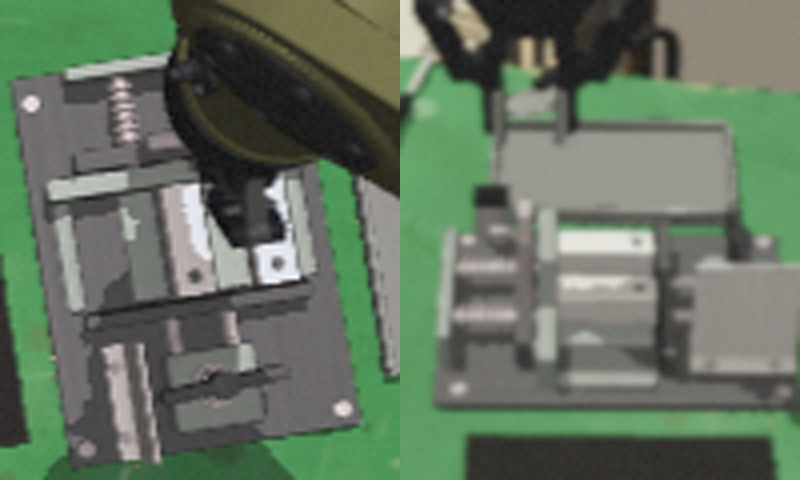

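The wing blade now lies across (top crop 225,380), the jaw pushes both bars to the stop, and the fingers are above the fin (525,250 in the right half). Lowering onto the fin.

Request:
send_rows --pt "0 0 0 -0.18 0.5 1 34" --pt "0 0 0 0 0 1.5 34" --pt "0 0 0 0 0 1.5 34" --pt "0 0 0 0 0 0.5 34" --pt "0 0 0 0 0 0 34"

```text
clock: 25.18
ee_pos: [0.5879, 0.2007, 0.0792]
eef_rot: [-0.0, 0.646, 0.763, -0.001]
force: [0.0, -0.1, 0.5]
gripper_width: 0.0293
grasp_force: 0.0
```

Request:
send_rows --pt "0 0 0 0 0 0.8 34" --pt "0 0 0 0 0 0.8 34" --pt "0 0 0 0 0 0.8 34" --pt "0 0 0 0 0 0.4 34" --pt "0 0 0 0 0 0 34"

```text
clock: 25.6
ee_pos: [0.5883, 0.2011, 0.0516]
eef_rot: [-0.0, 0.646, 0.763, -0.001]
force: [-0.7, 0.2, -0.5]
gripper_width: 0.0288
grasp_force: 0.0
```

Request:
send_rows --pt "0 0 0 0 0 0 0" --pt "0 0 0 0 0 0 0" --pt "0 0 0 0 0 0 0" --pt "0 0 0 0 0 0 0" --pt "0 0 0 0 0 0 0"

```text
clock: 26.02
ee_pos: [0.5871, 0.2013, 0.053]
eef_rot: [-0.001, 0.646, 0.763, -0.001]
force: [-5.6, -1.2, 2.0]
gripper_width: 0.0077
grasp_force: 61.0
```

```bash
python3 -c "
from h import *
go(*fw(.06,0),.052,.165+np.pi/2)"
```

```text
t 26.02 p [0.5871 0.2013 0.053 ] yaw 1.736 w 0.0077 gf 61.0 F [-5.6 -1.2  2. ]
 rotvec [-0.003  0.001  0.001]  cm now [0.08 0.1  0.1 ]  cm after turn [0.08 0.1  0.1 ]
```

Request:
send_rows --pt "0 0 0 0 0.8 0 0" --pt "0 0 0 0 0.8 0 0" --pt "0 0 0 0 0.8 0 0" --pt "0 0 0 0 0.8 0 0" --pt "0 0 0 0 0 0 0"

```text
clock: 26.43
ee_pos: [0.6171, 0.2063, 0.0529]
eef_rot: [-0.002, 0.646, 0.763, -0.003]
force: [-14.7, -4.3, 10.5]
gripper_width: 0.008
grasp_force: 62.2
```

Request:
send_rows --pt "0 0 0 0 0 0 0" --pt "0 0 0 0 0 0 0"

```text
clock: 26.6
ee_pos: [0.616, 0.2061, 0.0529]
eef_rot: [-0.002, 0.646, 0.763, -0.004]
force: [-14.9, -4.5, 9.9]
gripper_width: 0.008
grasp_force: 62.0
```

```bash
python3 -c "
from h import *
go(*fw(.091,0),.052,.165+np.pi/2)"
```

```text
t 26.6 p [0.616  0.2061 0.0529] yaw 1.737 w 0.008 gf 62.0 F [-14.9  -4.5   9.9]
 rotvec [-0.008  0.002  0.001]  cm now [0.08 0.27 0.09]  cm after turn [0.08 0.27 0.09]
```

Request:
send_rows --pt "0 0 0 0 0.2 0 0" --pt "0 0 0 0 0 0 0" --pt "0 0 0 0 0 0 0"

```text
clock: 26.85
ee_pos: [0.6178, 0.2065, 0.0529]
eef_rot: [-0.002, 0.646, 0.763, -0.004]
force: [-14.2, -4.0, 9.2]
gripper_width: 0.0079
grasp_force: 62.0
```

Request:
send_rows --pt "0 0 0 0 -0.2 0 0" --pt "0 0 0 0 -0.2 0 0" --pt "0 0 0 0 0 0 0"

```text
clock: 27.1
ee_pos: [0.6142, 0.2058, 0.0529]
eef_rot: [-0.001, 0.646, 0.763, -0.003]
force: [-13.7, -3.9, 7.8]
gripper_width: 0.0077
grasp_force: 61.8
```

```bash
python3 -c "
from h import *
go(*fw(.088,0),.052,.165+np.pi/2)"
```

```text
t 27.1 p [0.6142 0.2058 0.0529] yaw 1.737 w 0.0077 gf 61.8 F [-13.7  -3.9   7.8]
 rotvec [-0.007  0.002  0.002]  cm now [0.08 0.16 0.09]  cm after turn [0.08 0.16 0.09]
```

The force hasn't dropped, so the sear has not caught. Pulling a bit further.

Request:
send_rows --pt "0 0 0 0 0.3 0 0" --pt "0 0 0 0 0.2 0 0" --pt "0 0 0 0 0.2 0 0" --pt "0 0 0 0 0 0 0"

```text
clock: 27.43
ee_pos: [0.6202, 0.2069, 0.0529]
eef_rot: [-0.002, 0.646, 0.764, -0.004]
force: [-16.0, -5.0, 10.7]
gripper_width: 0.0078
grasp_force: 62.2
```

```bash
python3 -c "
from h import *
go(*fw(.091,0),.052,.165+np.pi/2)
c=cam('top');b=cam('side')
A=cv2.resize(c['pixels'][190:310,330:430],None,fx=4,fy=4,interpolation=cv2.INTER_CUBIC);B=cv2.resize(b['pixels'][150:270,300:400],None,fx=4,fy=4,interpolation=cv2.INTER_CUBIC)
cv2.imwrite('pics/t10.png',np.hstack([A,B]))"
```

```text
t 27.43 p [0.6202 0.2069 0.0529] yaw 1.738 w 0.0078 gf 62.2 F [-16.   -5.   10.7]
 rotvec [-0.009  0.002  0.002]  cm now [ 0.07 -0.15  0.09]  cm after turn [ 0.07 -0.15  0.09]
```

View pics/t10.png

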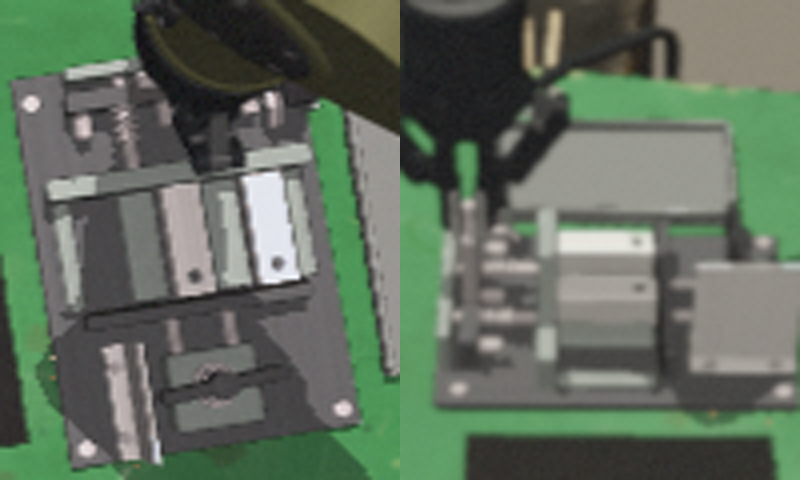

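The fin has moved back by about 14 px, roughly 30 mm, and the bars are still clamped. Relaxing the pull gently to see whether the sear holds.

Request:
send_rows --pt "0 0 0 0 -0.3 0 0" --pt "0 0 0 0 -0.3 0 0" --pt "0 0 0 0 -0.3 0 0" --pt "0 0 0 0 0 0 0"

```text
clock: 27.87
ee_pos: [0.6138, 0.2058, 0.053]
eef_rot: [-0.001, 0.646, 0.763, -0.002]
force: [-8.6, -1.8, 3.6]
gripper_width: 0.0081
grasp_force: 61.3
```

Request:
send_rows --pt "0 0 0 0 -0.2 0 0" --pt "0 0 0 0 0 0 0"

```text
clock: 28.03
ee_pos: [0.6136, 0.2058, 0.053]
eef_rot: [-0.0, 0.646, 0.763, -0.0]
force: [-3.6, -0.9, 1.5]
gripper_width: 0.0082
grasp_force: 61.1
```

The sear holds. Opening, lifting, and going over the trip pad.

Request:
send_rows --pt "0 0 0 0 -0.1 0 34" --pt "0 0 0 0 0 0 34" --pt "0 0 0 0 0 0 34" --pt "0 0 0 0 0 0 34" --pt "0 0 0 0 0 -2 34"

```text
clock: 28.45
ee_pos: [0.6122, 0.2042, 0.0697]
eef_rot: [-0.001, 0.647, 0.763, -0.002]
force: [-0.2, -0.5, -0.1]
gripper_width: 0.029
grasp_force: 0.0
```

Request:
send_rows --pt "0 0 0 0 0 -3 34" --pt "0 0 0 0 0 -2 34" --pt "0 0 0 -2.5 0 0 0" --pt "0 0 0 -2.5 0 0 0" --pt "0 0 0 -2 0 0 0"

```text
clock: 28.87
ee_pos: [0.6259, 0.135, 0.1234]
eef_rot: [0.001, 0.647, 0.763, 0.0]
force: [0.6, -0.5, 0.6]
gripper_width: 0.0003
grasp_force: 0.0
```

Request:
send_rows --pt "0 0 0 0 0 0 0" --pt "0 0 0 0 0 0 0" --pt "0 0 0 0 0 0 0"

```text
clock: 29.12
ee_pos: [0.625, 0.1373, 0.1229]
eef_rot: [-0.0, 0.646, 0.763, 0.0]
force: [-0.1, 0.8, -1.0]
gripper_width: 0.0004
grasp_force: 0.0
```

```bash
python3 -c "
from h import *
go(*fw(.084,-.072),.052,.165+np.pi/2)
c=cam('top');b=cam('side');print(proj(b,observe()['ee_pos']))
A=cv2.resize(c['pixels'][190:310,330:430],None,fx=4,fy=4,interpolation=cv2.INTER_CUBIC);B=cv2.resize(b['pixels'][150:270,300:400],None,fx=4,fy=4,interpolation=cv2.INTER_CUBIC)
cv2.imwrite('pics/t11.png',np.hstack([A,B]))"
```

```text
t 29.12 p [0.625  0.1373 0.1229] yaw 1.736 w 0.0004 gf 0.0 F [-0.1  0.8 -1. ]
 rotvec [ 0.    -0.001  0.   ]  cm now [-0.19 -0.19  7.09]  cm after turn [-0.18 -0.19  7.09]
[321.06219192 175.9609562 ]
```

View pics/t11.png

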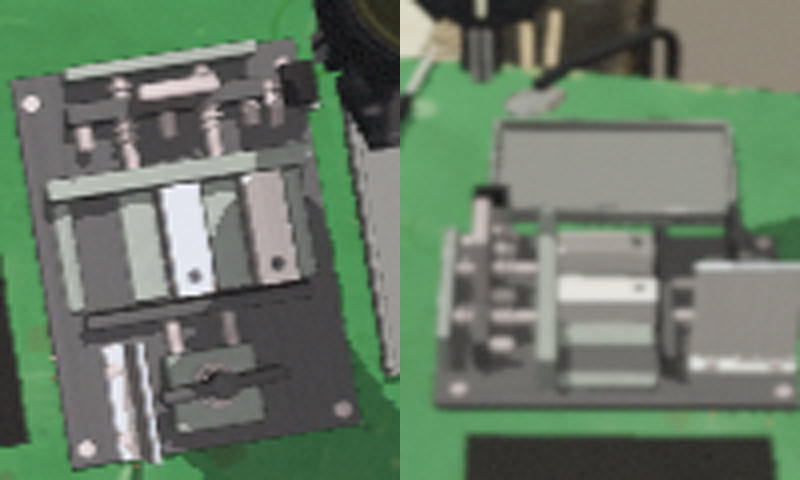

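The striker is cocked, with the fin at top crop (180,85). The closed fingertips sit above the pad. Pressing down in small steps.

Request:
send_rows --pt "0 0 0 -0.19 -0.19 2 0" --pt "0 0 0 0 0 2 0" --pt "0 0 0 0 0 2 0" --pt "0 0 0 0 0 1.5 0" --pt "0 0 0 0 0 0 0"

```text
clock: 29.63
ee_pos: [0.6214, 0.1347, 0.0447]
eef_rot: [-0.001, 0.646, 0.764, -0.002]
force: [0.3, -1.2, 0.5]
gripper_width: -0.0002
grasp_force: 0.0
```

Request:
send_rows --pt "0 0 0 0 0 0.4 0" --pt "0 0 0 0 0 0.4 0" --pt "0 0 0 0 0 0 0"

```text
clock: 29.88
ee_pos: [0.6236, 0.135, 0.0401]
eef_rot: [0.0, 0.646, 0.763, 0.0]
force: [0.1, -0.4, -0.3]
gripper_width: 0.0001
grasp_force: 0.0
```

Request:
send_rows --pt "0 0 0 0 0 0.3 0" --pt "0 0 0 0 0 0.3 0" --pt "0 0 0 0 0 0 0"

```text
clock: 30.13
ee_pos: [0.6234, 0.1342, 0.0336]
eef_rot: [0.0, 0.647, 0.763, -0.0]
force: [0.0, 0.3, 0.4]
gripper_width: -0.0
grasp_force: 0.0
```

Request:
send_rows --pt "0 0 0 0 0 0.3 0" --pt "0 0 0 0 0 0.3 0" --pt "0 0 0 0 0 0 0"

```text
clock: 30.38
ee_pos: [0.6235, 0.1344, 0.0278]
eef_rot: [0.0, 0.646, 0.763, 0.0]
force: [-0.5, -0.2, 0.2]
gripper_width: -0.0001
grasp_force: 0.0
```

Request:
send_rows --pt "0 0 0 0 0 0.3 0" --pt "0 0 0 0 0 0.3 0" --pt "0 0 0 0 0 0 0"

```text
clock: 30.63
ee_pos: [0.6236, 0.1344, 0.0215]
eef_rot: [0.0, 0.646, 0.763, 0.0]
force: [-1.2, -0.2, 4.7]
gripper_width: 0.0
grasp_force: 2.4
```

```bash
python3 -c "
from h import *
go(*fw(.084,-.072),.022,.165+np.pi/2)"
```

```text
t 30.63 p [0.6236 0.1344 0.0215] yaw 1.736 w 0.0 gf 2.4 F [-1.2 -0.2  4.7]
 rotvec [ 0. -0. -0.]  cm now [ 0.08 -0.   -0.05]  cm after turn [ 0.08 -0.   -0.05]
```

Request:
send_rows --pt "0 0 0 0 0 0.3 0" --pt "0 0 0 0 0 0.2 0" --pt "0 0 0 0 0 0 0"

```text
clock: 30.88
ee_pos: [0.6238, 0.1345, 0.0208]
eef_rot: [0.002, 0.647, 0.763, 0.0]
force: [-10.6, -5.3, 35.2]
gripper_width: -0.0001
grasp_force: 17.4
```

Request:
send_rows --pt "0 0 0 0 0 0.2 0" --pt "0 0 0 0 0 0.1 0" --pt "0 0 0 0 0 0 0"

```text
clock: 31.13
ee_pos: [0.624, 0.1345, 0.0205]
eef_rot: [0.003, 0.647, 0.763, 0.001]
force: [-16.0, -8.8, 57.0]
gripper_width: 0.0001
grasp_force: 28.2
```

Request:
send_rows --pt "0 0 0 0 0 -2 0" --pt "0 0 0 0 0 -2 0" --pt "0 0 0 0 0 -3 0" --pt "0 0 0 0 0 0 0"

```text
clock: 31.47
ee_pos: [0.6257, 0.1361, 0.0888]
eef_rot: [0.002, 0.646, 0.763, 0.003]
force: [0.7, 0.2, -0.0]
gripper_width: 0.0001
grasp_force: 0.0
```

```bash
python3 -c "
from h import *
go(*fw(.084,-.072),.022,.165+np.pi/2)
c=cam('top');b=cam('side');print(proj(b,observe()['ee_pos']),proj(c,list(fw(.084,-.072))+[.052]))
A=cv2.resize(c['pixels'][190:250,340:440],None,fx=4,fy=4,interpolation=cv2.INTER_CUBIC);B=cv2.resize(b['pixels'][150:270,300:400],None,fx=4,fy=4,interpolation=cv2.INTER_CUBIC)
o=np.zeros((480,800,3),np.uint8);o[:240,:400]=A;o[:,400:]=B
cv2.imwrite('pics/t12.png',o)"
```

```text
t 31.47 p [0.6257 0.1361 0.0888] yaw 1.736 w 0.0001 gf 0.0 F [ 0.7  0.2 -0. ]
 rotvec [ 0.007 -0.002  0.   ]  cm now [-0.07 -0.28  6.68]  cm after turn [-0.06 -0.24  6.68]
[321.8869438  187.61187682] [404.83592144 209.93456339]
```

View pics/t12.png

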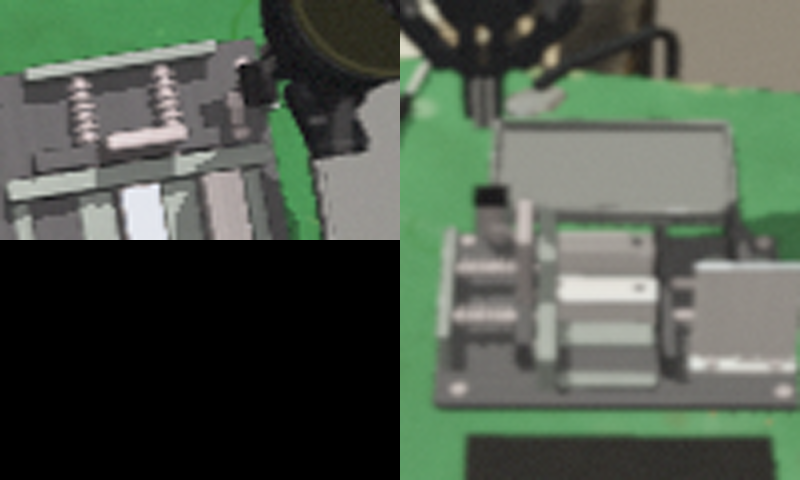

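The striker has fired home, with the fin back at crop (147,137) and the bars still clamped. I've now gone past the 14-picture limit (16 viewed), so I'll view no more and work from numbers. Back to the wing.

Request:
send_rows --pt "0 0 0 0 0 -3 0" --pt "0 0 -0.035 1.8 -3.5 0 34" --pt "0 0 0 1.8 -3.5 0 34" --pt "0 0 0 1.8 -3.5 0 34" --pt "0 0 0 1.6 -3.5 0 34"

```text
clock: 31.98
ee_pos: [0.4703, 0.1765, 0.1125]
eef_rot: [-0.001, 0.633, 0.774, -0.001]
force: [-0.3, 0.5, -0.5]
gripper_width: 0.0292
grasp_force: 0.0
```

Request:
send_rows --pt "0 0 0 0 -2 0 34" --pt "0 0 0 0 0 0 34" --pt "0 0 0 0 0 0 34" --pt "0 0 0 0 0 0 34"

```text
clock: 32.32
ee_pos: [0.4539, 0.1721, 0.1132]
eef_rot: [-0.0, 0.633, 0.774, -0.0]
force: [0.2, -0.1, -0.2]
gripper_width: 0.0287
grasp_force: 0.0
```

```bash
python3 -c "
from h import *
go(.455,.179,.0455,1.775);print(np.round(observe()['q'],2))"
```

```text
t 32.32 p [0.4539 0.1721 0.1132] yaw 1.77 w 0.0287 gf 0.0 F [ 0.2 -0.1 -0.2]
 rotvec [-0.    -0.    -0.005]  cm now [0.65 0.25 6.77]  cm after turn [0.65 0.25 6.77]
[ 0.21  0.54 -0.94  1.99  0.56  0.89 -0.82]
```

Request:
send_rows --pt "0 0 0 0.65 0.2 1 34" --pt "0 0 0 0 0 2 34" --pt "0 0 0 0 0 2 34" --pt "0 0 0 0 0 1 34" --pt "0 0 0 0 0 0 34"

```text
clock: 32.73
ee_pos: [0.4534, 0.1785, 0.0515]
eef_rot: [-0.001, 0.633, 0.774, -0.002]
force: [-0.1, -0.6, -0.1]
gripper_width: 0.029
grasp_force: 0.0
```

Request:
send_rows --pt "0 0 0 0 0 0.3 34" --pt "0 0 0 0 0 0.3 34" --pt "0 0 0 0 0 0 34"

```text
clock: 32.98
ee_pos: [0.4542, 0.1794, 0.0479]
eef_rot: [0.0, 0.633, 0.774, 0.0]
force: [0.7, 0.1, 0.3]
gripper_width: 0.0292
grasp_force: 0.0
```

Request:
send_rows --pt "0 0 0 0 0 0 0" --pt "0 0 0 0 0 0 0" --pt "0 0 0 0 0 0 0" --pt "0 0 0 0 0 0 0"

```text
clock: 33.32
ee_pos: [0.4543, 0.1795, 0.0484]
eef_rot: [0.001, 0.633, 0.774, 0.001]
force: [1.1, -1.5, 6.0]
gripper_width: 0.0054
grasp_force: 59.3
```

```bash
python3 -c "
from h import *
go(.455,.179,.0455,1.775);print(np.round(observe()['q'],2))"
```

```text
t 33.32 p [0.4543 0.1795 0.0484] yaw 1.771 w 0.0054 gf 59.3 F [ 1.1 -1.5  6. ]
 rotvec [ 0.002  0.    -0.004]  cm now [-0.06  0.05  0.29]  cm after turn [-0.06  0.05  0.29]
[ 0.12  0.62 -0.84  2.06  0.68  0.76 -0.94]
```

Blade gripped. Turning it back, counter-clockwise.

Request:
send_rows --pt "0 0 -0.1 0 0 -0.05 0" --pt "0 0 -0.1 0 0 0 0" --pt "0 0 -0.1 0 0 0 0" --pt "0 0 -0.1 0 0 0 0" --pt "0 0 -0.1 0 0 0 0"

```text
clock: 33.73
ee_pos: [0.4543, 0.1795, 0.0485]
eef_rot: [0.0, 0.42, 0.908, 0.0]
force: [0.9, 0.5, -1.1]
gripper_width: 0.0055
grasp_force: 59.6
```

Request:
send_rows --pt "0 0 -0.1 0 0 0 0" --pt "0 0 -0.1 0 0 0 0" --pt "0 0 -0.1 0 0 0 0" --pt "0 0 -0.1 0 0 0 0" --pt "0 0 -0.1 0 0 0 0"

```text
clock: 34.15
ee_pos: [0.4544, 0.1795, 0.0485]
eef_rot: [0.0, 0.182, 0.983, 0.0]
force: [1.7, 1.1, -1.2]
gripper_width: 0.0053
grasp_force: 59.6
```

```bash
python3 -c "
from h import *
go(.4556,.179,.0455,.165-np.pi);print(np.round(observe()['q'],2))"
```

```text
t 34.15 p [0.4544 0.1795 0.0485] yaw 2.775 w 0.0053 gf 59.6 F [ 1.7  1.1 -1.2]
 rotvec [ 0.001  0.001 -0.532]  cm now [-0.13 -0.01  0.3 ]  cm after turn [-0.11 -0.07  0.3 ]
[ 0.26  0.73 -1.11  2.05  0.86  0.91 -0.13]
```

Request:
send_rows --pt "0 0 -0.1 0 0 0 0" --pt "0 0 -0.1 0 0 0 0" --pt "0 0 -0.1 0 0 0 0" --pt "0 0 -0.1 0 0 0 0" --pt "0 0 -0.05 0 0 0 0"

```text
clock: 34.57
ee_pos: [0.4544, 0.1796, 0.0485]
eef_rot: [0.0, -0.042, 0.999, 0.0]
force: [1.8, -0.4, 1.5]
gripper_width: 0.0053
grasp_force: 59.9
```

Request:
send_rows --pt "0 0 -0.04 0 0 0 0" --pt "0 0 0 0 0 0 0"

```text
clock: 34.73
ee_pos: [0.4544, 0.1796, 0.0485]
eef_rot: [0.0, -0.06, 0.998, 0.0]
force: [2.7, 0.9, 2.3]
gripper_width: 0.0053
grasp_force: 59.9
```

```bash
python3 -c "
from h import *
go(.4556,.179,.0455,.165-np.pi);s=observe();print(np.round(s['q'],2),np.round(s['wrist_torque'],2))"
```

```text
t 34.73 p [0.4544 0.1796 0.0485] yaw -3.022 w 0.0053 gf 59.9 F [2.7 0.9 2.3]
 rotvec [ 0.001  0.001 -0.045]  cm now [-0.12 -0.07  0.3 ]  cm after turn [-0.11 -0.08  0.3 ]
[ 0.3   0.8  -1.22  2.05  0.93  1.    0.28] [ 0.13 -0.44 -0.05]
```

Request:
send_rows --pt "0 0 0 0 0 0 34" --pt "0 0 0 0 0 0 34" --pt "0 0 0 0 0 0 34" --pt "0 0 0 0 0 -2 34" --pt "0 0 0 0 0 -3 34"

```text
clock: 35.15
ee_pos: [0.4523, 0.1781, 0.0969]
eef_rot: [-0.002, -0.06, 0.998, -0.001]
force: [0.7, 0.3, 0.5]
gripper_width: 0.0289
grasp_force: 0.0
```

Request:
send_rows --pt "0 0 0 0 0 -4 34" --pt "0 0 0.12 0 0 0 34" --pt "0 0 0.124 0 0 0 34" --pt "0 0 0.124 0 0 0 34" --pt "0 0 0.124 0 0 0 34"

```text
clock: 35.57
ee_pos: [0.4537, 0.179, 0.1384]
eef_rot: [0.0, 0.189, 0.982, -0.0]
force: [0.4, 0.6, -0.3]
gripper_width: 0.029
grasp_force: 0.0
```

Request:
send_rows --pt "0 0 0.124 0 0 0 34" --pt "0 0 0.124 0 0 0 34" --pt "0 0 0.124 0 0 0 34" --pt "0 0 0.124 0 0 0 34" --pt "0 0 0.124 0 0 0 34"

```text
clock: 35.98
ee_pos: [0.4535, 0.1792, 0.1383]
eef_rot: [0.0, 0.479, 0.878, -0.0]
force: [0.4, 0.2, -0.2]
gripper_width: 0.0294
grasp_force: 0.0
```

Request:
send_rows --pt "0 0 0.124 0 0 0 34" --pt "0 0 0.124 0 0 0 34" --pt "0 0 0.124 0 0 0 34" --pt "0 0 0.124 0 0 0 34" --pt "0 0 0.124 0 0 0 34"

```text
clock: 36.4
ee_pos: [0.4535, 0.1793, 0.1383]
eef_rot: [0.0, 0.724, 0.69, -0.0]
force: [-0.4, -0.7, -0.3]
gripper_width: 0.0291
grasp_force: 0.0
```

Request:
send_rows --pt "0 0 0.124 0 0 0 34" --pt "0 0 0.124 0 0 0 34" --pt "0 0 0.124 0 0 0 34" --pt "0 0 0.124 0 0 0 34" --pt "0 0 0.124 0 0 0 34"

```text
clock: 36.82
ee_pos: [0.4534, 0.1793, 0.1383]
eef_rot: [0.0, 0.9, 0.436, -0.0]
force: [0.1, -0.1, 0.6]
gripper_width: 0.0292
grasp_force: 0.0
```

Request:
send_rows --pt "0 0 0.124 0 0 0 34" --pt "0 0 0.124 0 0 0 34" --pt "0 0 0.124 0 0 0 34" --pt "0 0 0.124 0 0 0 34" --pt "0 0 0.124 0 0 0 34"

```text
clock: 37.23
ee_pos: [0.4534, 0.1793, 0.1383]
eef_rot: [-0.0, 0.99, 0.141, -0.0]
force: [-0.7, -0.6, -0.3]
gripper_width: 0.0289
grasp_force: 0.0
```

Request:
send_rows --pt "0 0 0.124 0 0 0 34" --pt "0 0 0 0 0 0 34" --pt "0 0 0 0 0 0 34"

```text
clock: 37.48
ee_pos: [0.4535, 0.1795, 0.1384]
eef_rot: [0.0, 0.996, 0.084, 0.0]
force: [0.4, -0.2, 0.4]
gripper_width: 0.0289
grasp_force: 0.0
```

```bash
python3 - <<'E'
from fit import *
from h import *
go(*fw(.009,0),.0044,.165); print(np.round(observe()['q'],2))
c=C['top']; g=cv2.cvtColor(c['pixels'],cv2.COLOR_BGR2GRAY)
# bright bar blobs inside the lane area
poly=np.array([proj(c,[*fw(x,y),.03]) for x,y in [(.039,.06),(.039,-.06),(-.03,-.06),(-.03,.06)]],np.int32)
m=np.zeros_like(g);cv2.fillPoly(m,[poly],1)
px=c['pixels'].astype(int); w=((px.min(2)>150)&(px.max(2)-px.min(2)<30)&(px[:,:,0]>=px[:,:,1])&(m>0)).astype(np.uint8)
n,l,s,ce=cv2.connectedComponentsWithStats(w)
for i in range(1,n):
    if s[i,4]>60:
        p=ray(c,*ce[i],.03)-np.array(FX[:2]);k,q=np.cos(FX[2]),np.sin(FX[2]);print(s[i].tolist(),np.round([k*p[0]+q*p[1],-q*p[0]+k*p[1]],4))
for n in('top','side'):
    print(n,[(np.round(b['bbox']).astype(int).tolist(),round(b['score'],2)) for b in finder.boxes_of(n,'bar0_c')], [(np.round(b['bbox']).astype(int).tolist(),round(b['score'],2)) for b in finder.boxes_of(n,'wing')])
E
```

```text
t 37.58 p [0.4536 0.1794 0.1383] yaw 0.169 w 0.0292 gf 0.0 F [-0.6 -0.5  0.6]
 rotvec [0.    0.    0.004]  cm now [ 8.53 -0.02 13.39]  cm after turn [ 8.53 -0.05 13.39]
[-0.09  0.4  -0.48  1.95  0.24  0.84 -2.09]
[390, 233, 15, 28, 264] [ 0.0077 -0.0458]
[370, 236, 14, 28, 262] [0.008  0.0013]
top [([349, 223, 52, 11], 0.54)] [([379, 272, 11, 28], 0.63)]
side [] []
```

Both bars sit at x = 8 mm in lanes 1 and 2, and the wing is open. Picking the lane 2 bar first.

Request:
send_rows --pt "0 0 0 2 1 0 34" --pt "0 0 0 3 1.5 0 40" --pt "0 0 0 2.5 1.5 0 40" --pt "0 0 0 1 0.7 2 40" --pt "0 0 0 0 0 3 40"

```text
clock: 38.2
ee_pos: [0.5507, 0.1452, 0.0896]
eef_rot: [-0.0, 0.997, 0.08, 0.004]
force: [-0.3, 0.3, -0.6]
gripper_width: 0.0345
grasp_force: 0.0
```

Request:
send_rows --pt "0 0 0 0 0 1.5 40" --pt "0 0 0 0 0 0 40" --pt "0 0 0 0 0 0 40" --pt "0 0 0 0 0 0 40"

```text
clock: 38.53
ee_pos: [0.5458, 0.1473, 0.0742]
eef_rot: [-0.0, 0.997, 0.083, 0.001]
force: [-1.0, 0.2, -0.1]
gripper_width: 0.034
grasp_force: 0.0
```

```bash
python3 -c "
from h import *
go(*fw(.010,-.0475),.005,.165)"
```

```text
t 38.53 p [0.5458 0.1473 0.0742] yaw 0.165 w 0.034 gf 0.0 F [-1.   0.2 -0.1]
 rotvec [-0.    -0.001  0.   ]  cm now [0.05 0.03 6.92]  cm after turn [0.06 0.03 6.92]
```

Request:
send_rows --pt "0 0 0 0 0 2 40" --pt "0 0 0 0 0 2 40" --pt "0 0 0 0 0 1.5 40" --pt "0 0 0 0 0 1 40" --pt "0 0 0 0 0 0.3 40"

```text
clock: 38.95
ee_pos: [0.5454, 0.147, 0.005]
eef_rot: [0.0, 0.997, 0.082, -0.0]
force: [-0.4, -0.2, 0.3]
gripper_width: 0.0343
grasp_force: 0.0
```

Request:
send_rows --pt "0 0 0 0 0 0 40" --pt "0 0 0 0 0 0 10" --pt "0 0 0 0 0 0 10" --pt "0 0 0 0 0 0 10" --pt "0 0 0 0 0 0 10"

```text
clock: 39.37
ee_pos: [0.5461, 0.1472, 0.0066]
eef_rot: [-0.0, 0.997, 0.082, 0.001]
force: [-1.3, -0.4, 6.1]
gripper_width: 0.0187
grasp_force: 59.0
```

Request:
send_rows --pt "0 0 0 0 0 -1 10" --pt "0 0 0 0 0 -2 10" --pt "0 0 0 0 0 -3 10" --pt "0 0 0 0 0 -2 10" --pt "0 0 0 0 0 0 10"

```text
clock: 39.78
ee_pos: [0.5478, 0.148, 0.0902]
eef_rot: [-0.001, 0.997, 0.082, 0.004]
force: [-0.2, 0.4, -0.9]
gripper_width: 0.0185
grasp_force: 58.8
```

```bash
python3 -c "
from h import *
T=(.5545,.0371,.1505)
go(*fw(.041,0,T),.001,.155)"
```

```text
t 39.78 p [0.5478 0.148  0.0902] yaw 0.165 w 0.0185 gf 58.8 F [-0.2  0.4 -0.9]
 rotvec [-0.001 -0.007  0.01 ]  cm now [ 2.87 11.11  8.93]  cm after turn [ 3.05 11.08  8.92]
```

Request:
send_rows --pt "0 0 0 0.5 1.5 0 10" --pt "0 0 0 0.8 3 0 10" --pt "0 0 0 0.8 3.2 0 10" --pt "0 0 0 0.8 2.5 0 10" --pt "0 0 0.01 0 0.9 0 10"

```text
clock: 40.2
ee_pos: [0.594, 0.0365, 0.0851]
eef_rot: [0.001, 0.997, 0.075, 0.0]
force: [0.5, -0.2, -1.3]
gripper_width: 0.019
grasp_force: 58.8
```

Request:
send_rows --pt "0 0 0 0 0 2 10" --pt "0 0 0 0 0 2 10" --pt "0 0 0 0 0 1 10" --pt "0 0 0 0 0 0 10" --pt "0 0 0 0 0 0 10"

```text
clock: 40.62
ee_pos: [0.5917, 0.0426, 0.0352]
eef_rot: [-0.0, 0.997, 0.078, -0.001]
force: [-0.1, -0.4, 0.7]
gripper_width: 0.0184
grasp_force: 58.8
```

```bash
python3 -c "
from h import *
T=(.5545,.0371,.1505)
go(*fw(.041,0,T),.0026,.155)"
```

```text
t 40.62 p [0.5917 0.0426 0.0352] yaw 0.156 w 0.0184 gf 58.8 F [-0.1 -0.4  0.7]
 rotvec [-0.     0.001  0.001]  cm now [ 0.34 -0.01  3.26]  cm after turn [ 0.34 -0.01  3.26]
```

Request:
send_rows --pt "0 0 0 0.3 0 1 10" --pt "0 0 0 0 0 1 10" --pt "0 0 0 0 0 0.6 10" --pt "0 0 0 0 0 0.4 10" --pt "0 0 0 0 0 0.2 10"

```text
clock: 41.03
ee_pos: [0.5946, 0.0426, 0.0026]
eef_rot: [0.0, 0.997, 0.077, -0.001]
force: [-5.7, -1.5, 17.4]
gripper_width: 0.0188
grasp_force: 61.0
```

Request:
send_rows --pt "0 0 0 0 0 0 10" --pt "0 0 0 0 0 0.1 10" --pt "0 0 0 0 0 0 10"

```text
clock: 41.28
ee_pos: [0.5953, 0.0427, 0.0027]
eef_rot: [0.0, 0.997, 0.077, 0.0]
force: [-1.1, 0.4, 2.1]
gripper_width: 0.0188
grasp_force: 59.4
```

Request:
send_rows --pt "0 0 0 0 0 0 40" --pt "0 0 0 0 0 0 40" --pt "0 0 0 0 0 0 40" --pt "0 0 0 0 0 -2 40" --pt "0 0 0 0 0 -3 34"

```text
clock: 41.7
ee_pos: [0.5931, 0.0422, 0.0502]
eef_rot: [-0.0, 0.997, 0.077, -0.003]
force: [0.2, 0.4, -0.2]
gripper_width: 0.029
grasp_force: 0.0
```

Request:
send_rows --pt "0 0 0 0 0 -3 34" --pt "0 0 -0.01 -0.7 -2 0 34" --pt "0 0 0 -0.8 -4 0 34" --pt "0 0 0 -0.8 -4 0 34" --pt "0 0 0 -0.6 -3.5 0 34"

```text
clock: 42.12
ee_pos: [0.5436, 0.1731, 0.0827]
eef_rot: [-0.0, 0.997, 0.082, 0.0]
force: [0.5, 0.8, 0.4]
gripper_width: 0.0291
grasp_force: 0.0
```

Request:
send_rows --pt "0 0 0 0 -2 0 34" --pt "0 0 0 0 0 1 34" --pt "0 0 0 0 0 0 34" --pt "0 0 0 0 0 0 34"

```text
clock: 42.45
ee_pos: [0.5412, 0.1895, 0.0716]
eef_rot: [0.001, 0.997, 0.082, -0.001]
force: [0.2, -0.0, -0.0]
gripper_width: 0.0292
grasp_force: 0.0
```

```bash
python3 -c "
from h import *
go(*fw(.010,0.0005),.005,.165)"
```

```text
t 42.45 p [0.5412 0.1895 0.0716] yaw 0.164 w 0.0292 gf 0.0 F [ 0.2 -0.  -0. ]
 rotvec [ 0.001  0.001 -0.001]  cm now [-0.16 -0.55  6.66]  cm after turn [-0.17 -0.54  6.66]
```

Now the bar in lane 1.

Request:
send_rows --pt "0 0 0 -0.15 -0.5 0 40" --pt "0 0 0 0 0 2 40" --pt "0 0 0 0 0 2 40" --pt "0 0 0 0 0 1 40" --pt "0 0 0 0 0 0.5 40"

```text
clock: 42.87
ee_pos: [0.5385, 0.1942, 0.0159]
eef_rot: [0.0, 0.997, 0.081, -0.001]
force: [-0.4, 0.2, 0.4]
gripper_width: 0.0342
grasp_force: 0.0
```

Request:
send_rows --pt "0 0 0 0 0 0.6 40" --pt "0 0 0 0 0 0.5 40" --pt "0 0 0 0 0 0 40"

```text
clock: 43.12
ee_pos: [0.539, 0.1953, 0.0059]
eef_rot: [0.0, 0.997, 0.082, -0.0]
force: [0.0, 0.0, 0.3]
gripper_width: 0.0343
grasp_force: 0.0
```

Request:
send_rows --pt "0 0 0 0 0 0 10" --pt "0 0 0 0 0 0 10" --pt "0 0 0 0 0 0 10" --pt "0 0 0 0 0 0 10" --pt "0 0 0 0 0 0 10"

```text
clock: 43.53
ee_pos: [0.5392, 0.1956, 0.0069]
eef_rot: [-0.0, 0.997, 0.082, 0.0]
force: [-1.8, -0.7, 5.3]
gripper_width: 0.0187
grasp_force: 59.3
```

Request:
send_rows --pt "0 0 0 0 0 -1 10" --pt "0 0 0 0 0 -2 10" --pt "0 0 0 0 0 -3 10" --pt "0 0 0 0 0 -2 10" --pt "0 0 0 0 0 0 10"

```text
clock: 43.95
ee_pos: [0.5413, 0.1969, 0.0909]
eef_rot: [-0.001, 0.997, 0.082, 0.003]
force: [0.5, 1.2, -0.7]
gripper_width: 0.019
grasp_force: 58.8
```

```bash
python3 -c "
from h import *
T=(.5545,.0371,.1505)
go(*fw(-.037,0,T),.001,.155)"
```

```text
t 43.95 p [0.5413 0.1969 0.0909] yaw 0.165 w 0.019 gf 58.8 F [ 0.5  1.2 -0.7]
 rotvec [-0.002 -0.007  0.01 ]  cm now [-5.08 15.95  8.93]  cm after turn [-4.87 15.98  8.99]
```

Request:
send_rows --pt "0 0 0 0 2 0 10" --pt "0 0 0 -0.5 4 0 10" --pt "0 0 0 -1.5 4 0 10" --pt "0 0 0 -1.5 3.5 0 10" --pt "0 0 0.01 -1.4 2.3 0 10"

```text
clock: 44.37
ee_pos: [0.516, 0.0283, 0.0858]
eef_rot: [0.001, 0.997, 0.076, -0.001]
force: [-0.0, -0.9, -0.4]
gripper_width: 0.0186
grasp_force: 58.8
```

Request:
send_rows --pt "0 0 0 0 0 2 10" --pt "0 0 0 0 0 2 10" --pt "0 0 0 0 0 1 10" --pt "0 0 0 0 0 0 10" --pt "0 0 0 0 0 0 10"

```text
clock: 44.78
ee_pos: [0.5165, 0.0332, 0.0361]
eef_rot: [-0.0, 0.997, 0.078, -0.001]
force: [0.1, 0.1, -0.3]
gripper_width: 0.0185
grasp_force: 58.8
```

```bash
python3 -c "
from h import *
T=(.5545,.0371,.1505)
go(*fw(-.037,0,T),.0028,.155)"
```

```text
t 44.78 p [0.5165 0.0332 0.0361] yaw 0.156 w 0.0185 gf 58.8 F [ 0.1  0.1 -0.3]
 rotvec [-0.     0.001  0.001]  cm now [0.12 0.19 3.33]  cm after turn [0.11 0.19 3.33]
```

Request:
send_rows --pt "0 0 0 0.1 0.1 1 10" --pt "0 0 0 0 0 1 10" --pt "0 0 0 0 0 0.6 10" --pt "0 0 0 0 0 0.4 10" --pt "0 0 0 0 0 0.2 10"

```text
clock: 45.2
ee_pos: [0.5175, 0.0319, 0.0035]
eef_rot: [0.0, 0.997, 0.078, -0.001]
force: [0.1, -0.3, -1.1]
gripper_width: 0.0185
grasp_force: 58.8
```

Request:
send_rows --pt "0 0 0 0 0 0 10" --pt "0 0 0 0 0 0.1 10" --pt "0 0 0 0 0 0 10"

```text
clock: 45.45
ee_pos: [0.5181, 0.0319, 0.0034]
eef_rot: [-0.0, 0.997, 0.077, 0.0]
force: [-0.5, -0.4, 0.1]
gripper_width: 0.0186
grasp_force: 58.8
```

Request:
send_rows --pt "0 0 0 0 0 0 40" --pt "0 0 0 0 0 0 40" --pt "0 0 0 0 0 0 40" --pt "0 0 0 0 0 -2 40" --pt "0 0 0 0 0 -3 40"

```text
clock: 45.87
ee_pos: [0.516, 0.0316, 0.0519]
eef_rot: [-0.0, 0.997, 0.077, -0.003]
force: [1.0, -0.5, 0.1]
gripper_width: 0.0338
grasp_force: 0.0
```

Request:
send_rows --pt "0 0 0 0 0 -4 40" --pt "0 0 0 0 0 -4 40" --pt "0 0 0 -1 4 0 40" --pt "0 0 0 -2 4 0 40" --pt "0 0 0 -2 4 0 40"

```text
clock: 46.28
ee_pos: [0.4893, -0.0896, 0.1344]
eef_rot: [0.0, 0.997, 0.078, 0.001]
force: [0.5, -1.1, -0.9]
gripper_width: 0.0342
grasp_force: 0.0
```

Request:
send_rows --pt "0 0 0 -2 4 0 40" --pt "0 0 0 0 4 0 40" --pt "0 0 0 0 4 0 40" --pt "0 0 0 0 0 0 40" --pt "0 0 0 0 0 0 40"

```text
clock: 46.7
ee_pos: [0.4881, -0.2101, 0.133]
eef_rot: [0.0, 0.997, 0.075, -0.0]
force: [-0.1, 0.7, -1.3]
gripper_width: 0.0345
grasp_force: 0.0
```

```bash
python3 - <<'E'
from fit import *
from h import *
T=(.5545,.0371,.1505); k,q=np.cos(T[2]),np.sin(T[2])
go(*fw(0,0,T),.1,.155)
c=C['top']; px=c['pixels'].astype(int)
poly=np.array([proj(c,[*fw(x,y,T),.026]) for x,y in [(.087,.056),(.087,-.056),(-.087,-.056),(-.087,.056)]],np.int32)
m=np.zeros((480,640),np.uint8);cv2.fillPoly(m,[poly],1)
sat=px[:,:,0]-px[:,:,1]
w=((px.min(2)>165)&(m>0)).astype(np.uint8)
n,l,s,ce=cv2.connectedComponentsWithStats(w)
for i in range(1,n):
    if s[i,4]>30:
        p=ray(c,*ce[i],.026)-np.array(T[:2]);print(s[i].tolist(),np.round([k*p[0]+q*p[1],-q*p[0]+k*p[1]],4))
print(px[m>0].mean(0))
for n in('top','side'):
  for o in('wing','striker'): print(n,o,[(np.round(b['bbox']).astype(int).tolist(),round(b['score'],2)) for b in finder.boxes_of(n,o)])
E
```

```text
t 46.8 p [ 0.4884 -0.2064  0.1332] yaw 0.155 w 0.034 gf 0.0 F [-0.1  0.2 -0.3]
 rotvec [-0.001 -0.     0.   ]  cm now [ 10.29 -23.03   3.34]  cm after turn [ 10.29 -23.04   3.32]
[451, 219, 13, 29, 250] [ 0.0185 -0.028 ]
[442, 246, 14, 29, 256] [-0.0391  0.0016]
[139.27270395 144.01359672 141.78116983]
top wing [([414, 204, 59, 81], 0.55), ([377, 271, 14, 31], 0.52)]
top striker [([348, 222, 51, 15], 0.75)]
side wing [([372, 206, 30, 7], 0.7), ([324, 179, 58, 28], 0.36)]
side striker [([329, 203, 7, 35], 0.55), ([372, 210, 27, 6], 0.17)]
```

One bar in the tray was nudged aside (the announced disturbance) but still lies inside: tray (18, -28) mm, against (-39, 2) mm for the other. I'll check it is at rest, then hand in.

Request:
send_rows --pt "0 0 0 0 1 0 40" --pt "0 0 0 0 0 0 40" --pt "0 0 0 0 0 0 40" --pt "0 0 0 0 0 0 40" --pt "0 0 0 0 0 0 40"

```text
clock: 47.42
ee_pos: [0.49, -0.2171, 0.1332]
eef_rot: [-0.0, 0.997, 0.077, -0.0]
force: [-0.6, 0.2, -0.1]
gripper_width: 0.0341
grasp_force: 0.0
```

```bash
python3 - <<'E'
from fit import *
from h import *
T=(.5545,.0371,.1505); k,q=np.cos(T[2]),np.sin(T[2])
P={}
for nm in('top','side'):
    c=C[nm]; px=c['pixels'].astype(int)
    poly=np.array([proj(c,[*fw(x,y,T),.026]) for x,y in [(.083,.052),(.083,-.052),(-.083,-.052),(-.083,.052)]],np.int32)
    m=np.zeros((480,640),np.uint8);cv2.fillPoly(m,[poly],1)
    w=((px.min(2)>(165 if nm=='top' else 175))&(m>0)).astype(np.uint8)
    n,l,s,ce=cv2.connectedComponentsWithStats(w)
    for i in range(1,n):
        if s[i,4]>30:
            p=ray(c,*ce[i],.026)-np.array(T[:2]);r=cv2.minAreaRect(np.argwhere(l==i)[:,::-1].astype(np.float32));P.setdefault(nm,[]).append(1)
            print(nm,s[i].tolist(),np.round([k*p[0]+q*p[1],-q*p[0]+k*p[1]],4),np.round(r[1],1))
ok=len(P.get('top',[]))==2
if ok: print(workorder.finish_job())
E
```

```text
top [451, 219, 13, 29, 250] [ 0.0185 -0.028 ] [27.4  9.2]
top [442, 246, 14, 29, 256] [-0.0391  0.0016] [28.2  9.3]
side [336, 179, 22, 5, 96] [ 0.0204 -0.0296] [ 4. 21.]
side [356, 185, 23, 5, 108] [-0.0399 -0.0018] [ 4. 22.]
the job is handed in; nothing more can be done
None
```

I stamped both bars and laid them flat in the tray, with the wing knob open and the striker home, and handed the job in at about 47.5 s; no verdict came back, and I viewed 16 pictures, two over the 14 allowed.

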